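# Gauge the milling blanks and put them away in their case

### The arm

A 6-joint arm with a two-finger parallel gripper is mounted at the origin on the work surface. World frame = base frame: x ahead of the robot, y to its left, z up, the work surface at z = 0. Lengths are in m, angles in rad, forces in N, time in s.
With the tool pointing down it reaches from about 0.375 to 0.9 m from the base axis. Payload 3.1 kg.
Tool frame: the origin (TCP) lies at the very end of the fingers, on their centre line; the grasp point (between the pads) lies 19 mm behind it (manip.hold_point_z is the distance from the TCP to the grasp point, in m); y points along the fingers, z is the direction in which the jaws open and shut, and the axes are right-handed (so a half turn about y gives the same grasp; the last joint's range is limited). The gripper opens to 85 mm and grips with 20 to 120 N. Pads are 22 mm wide; open, the fingers measure 114 mm over their backs; the gripper's body (76 mm by 85 mm) begins 54 mm behind the grasp point. The pads swing forward as they close: fully open they stand 13 mm farther back than shut.
Start: joints at [-1.429, 0.527, 1.433, -0, 1.181, -0.178], TCP at [0.197, -0.593, 0.231] pointing down, gripper open.
Joint ranges: [-3.08, 3.08], [-0.75, 2.2], [0.22, 2.44], [-1.43, 4.57], [0, 2.65], [-2.85, 2.85]. Speed limits (rad/s): [2.79, 2.79, 3.14, 3.14, 3.14, 3.14].

### API

Orientations are given as a unit quaternion [x, y, z, w].
In Python, from station import manip, eyes, workorder gives the robot as it stands. The module is installed in compiled form; this text tells all that it offers.
- The arm moves only by the shell command python3 -m jog 'ROWS' [OPENING] [FORCE]. ROWS is JSON, a list of rows, each a list of 2 entries, a list of its own where there are three numbers: the shift along the tool's x, y, z in cm, then the turn about the tool's y in rad. A call has 1 to 20 rows; each row is the pose to reach, as a shift and turn from the pose commanded when the call began, along the tool's axes at that moment; what a row does not reach only later rows make up. A row lasts 1/12 s, in which the tool goes at most 41.7 mm and 7.16 degrees, less where a joint would pass 70% of its speed; a pose out of reach is approached as far as the arm can. A call with a gripper value outside its range is refused whole. OPENING is the finger opening in cm, from 0 to 8.54, set as the call begins (- or left out, the last holds). The fingers move at their own pace and stop on an object; FORCE is the grip in N (left out, the last holds). Time passes only in rows, so rows that repeat a pose let the fingers close. It gives the time, the measured TCP pose, the force and the opening at its end, in the units of the state.
- manip.sense(): the state, without advancing time (a new reading comes with each control period).
- eyes.snapshot(name): name is "scene" or "side" or "wrist"; returns a dict with "frame" (420x560x3 uint8, red, green, blue), "vfov" (degrees; the focal length in pixels is half the picture's height over the tangent of half this angle, whatever the lens; pixels are square), "cx", "cy" (the principal point, pixels), "k1" (the pictures are not rectified: a ray, as slopes to the right and down, at radius r is drawn at 1 + k1 r^2 times it, then the intrinsics apply), "rvec" (rotation vector, rad) and "tvec" (3), from world to camera coordinates, as OpenCV has them. Camera axes: x right, y down, z forward; pixel columns grow to the right and rows downward; lengths in m; the calibration is good to about 2 mm. A picture is of the moment at which its call begins. There is no depth.
- workorder.sign_off(): hands the job in, once; it reports no verdict.
The state is a dict: "t": time; "q": joint angles; "qd": joint speeds; "tau": joint torques, N m; "tcp_pos": TCP position; "tool_rot": TCP orientation; "force": force on the tool from outside, world axes, zero at the start; "ft_torque": the same for the moment, N m; "finger_gap": opening from 0.0 (shut) to 1.0 (fully open).
Only numpy, scipy, OpenCV 4.12 (cv2) and the standard library are available. Lean on these libraries where they do the work, as an engineer would, in place of code of your own. Each camera call takes 0.05 s, during which the arm holds its last target. There are 200 camera calls.

### The job

Zero-check the height gauge by pushing its sprung foot all the way down onto the bare plate and letting it rise. Then take the milling blanks on the bench one at a time, the lowest first and the highest last: set each one flat on the gauge plate and in under the foot, press the foot down onto its top and hold it there a moment to read the height, let the foot rise, and lay the blank fully home in a free pocket of the case before fetching the next. Leave the other things on the bench where they are.

Things in the scene. Friction and masses are not known exactly. Their poses are not given: they have to be found in the camera images.
- gauge: height gauge, fixed: steel plate 260 (x) x 130 (y) x 12 mm, origin under its centre, x towards the white column, z up. Column 34 x 50 mm at x = 105 mm, 170 mm high; an arm 30 mm wide, z = 118 to 150 mm, runs from it to the plunger at x = 45, y = 0, ending at x = 31 mm. Open to -x and the sides: a blank is set down in front of the foot and slid in towards +x, as the plunger blocks the way from above.
- gauge_foot (a joint): downward travel of the plunger, m: 0 fully raised (foot 80 mm over the plate), 0.080 with the foot on the bare plate; height of the part under the foot = 80 mm minus this. A spring (45 N/m) keeps it raised: pushing it down takes about 1.5 N at the top, 5 N at the plate; let go, it rises by itself.
- foot_face (a point): centre of the flat underside of the plunger's foot, a steel disc 24 mm across; it moves with the plunger, z up
- thumb_top (a point): centre of the top of the black thumb disc (36 mm across, 12 mm thick, on a 12 mm stem) that is pushed down to lower the foot; 155 mm above foot_face, and moves with it (247 mm above the bench when raised, 167 mm when fully down)
- case: white case, fixed: base 172 (x) x 236 (y) x 6 mm with three identical open-topped pockets side by side along y, 80 mm apart. Each is 144 x 48 mm inside (2 mm clearance all round a blank), long way along x; walls 6 mm thick, 18 mm high over the 6 mm floor (rims 24 mm above the bench). Origin under its centre, z up. Any blank fits any pocket, either way round.
- pocket0 (a point): centre of the inner floor of a pocket of the case, x along its length, z up; the pocket's mouth is 18 mm above this point (the pocket at +y of the case)
- pocket1 (a point): centre of the inner floor of a pocket of the case, x along its length, z up; the pocket's mouth is 18 mm above this point (the middle pocket)
- pocket2 (a point): centre of the inner floor of a pocket of the case, x along its length, z up; the pocket's mouth is 18 mm above this point (the pocket at -y of the case)
- blank_short: one of up to three ivory resin milling blanks (may be absent): a solid bar 140 x 44 mm in plan and 40 mm high, resting flat; about 291 g. Origin at the centre of its underside, x along the 140 mm length, y along the 44 mm width, z up.
- blank_mid: one of up to three ivory resin milling blanks (may be absent): a solid bar 140 x 44 mm in plan and 52 mm high, resting flat; about 378 g. Origin at the centre of its underside, x along the 140 mm length, y along the 44 mm width, z up.
- blank_tall: one of up to three ivory resin milling blanks (may be absent): a solid bar 140 x 44 mm in plan and 64 mm high, resting flat; about 465 g. Origin at the centre of its underside, x along the 140 mm length, y along the 44 mm width, z up.
- carton: bystander: a small white carton 90 x 110 x 70 mm, origin under its centre; leave it alone
- jar: bystander: a white plastic jar 64 mm across and 90 mm high, origin under its centre; leave it alone
- mug: bystander: a white mug 76 mm across and 85 mm high, origin under its centre; leave it alone
- spatula: bystander: a spatula 180 mm long lying on the bench; leave it alone
There are look-alikes about, which are no part of the job. Leave any black look-alike of the blank_short alone.

How it is judged:
By the outcome, as a careful person would: the job done as asked, in the order asked, and still so for the second after the job is handed in, with the robot touching nothing.
Of blank_short, blank_mid, blank_tall only 2 to 3 are there at a start; the rules pass over those that are not, and their reading is None.
At some moment in a run one of blank_short, blank_mid, blank_tall may be knocked a few centimetres aside while the robot is not near it.
It also fails if it takes over 210 s, if anything falls off the work surface, if the arm or the gripper's body presses on something with over 40 N, if the wrist force passes 120 N, or if a joint passes its speed limit or range.

## Working session

There is one attempt and no reset: what is moved stays moved. The work goes in short steps, Python scripts to look and compute and a shell command to move; the robot and the scene stay as the last step left them, time stands still between calls to the robot, and variables do not carry over. Pictures are saved under pics/ and viewed, about 12 in all and at most 16, crops included, and the job is handed in when it is done.

```bash
mkdir -p pics; python3 - <<'E'
from station import manip, eyes
import cv2
s=manip.sense(); print({k:s[k] for k in ('t','tcp_pos','tool_rot','force','finger_gap')}, manip.hold_point_z)
for n in ('scene','side'):
    d=eyes.snapshot(n); cv2.imwrite(f'pics/{n}0.png',cv2.cvtColor(d['frame'],cv2.COLOR_RGB2BGR))
    print(n,{k:v for k,v in d.items() if k!='frame'})
E
```

```text
{'t': 0.0, 'tcp_pos': array([ 0.1969903 , -0.59238793,  0.23034498]), 'tool_rot': array([-0.11292015,  0.69879183, -0.6972685 ,  0.11294094]), 'force': array([ 0.09868922, -1.01772496, -0.20061855]), 'finger_gap': 1.0006697713724162} 0.0187
scene {'vfov': 57.15997487676256, 'cx': 280.4292074250351, 'cy': 208.7859620806552, 'k1': -0.04893495633287194, 'rvec': array([ 1.14325358,  2.18133089, -1.10654001]), 'tvec': array([ 0.25082196, -0.13366718,  1.42019008])}
side {'vfov': 49.3607423791923, 'cx': 281.17268347795977, 'cy': 210.71744515885584, 'k1': 0.02266075163586528, 'rvec': array([ 0.72887576, -2.43038289,  1.29639928]), 'tvec': array([0.46708873, 0.28612282, 1.25009014])}
```

View pics/scene0.png

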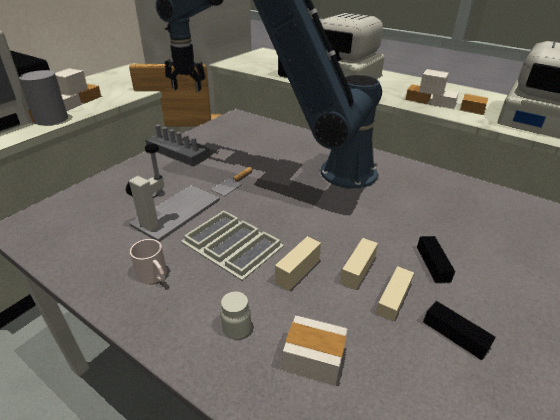

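View pics/side0.png

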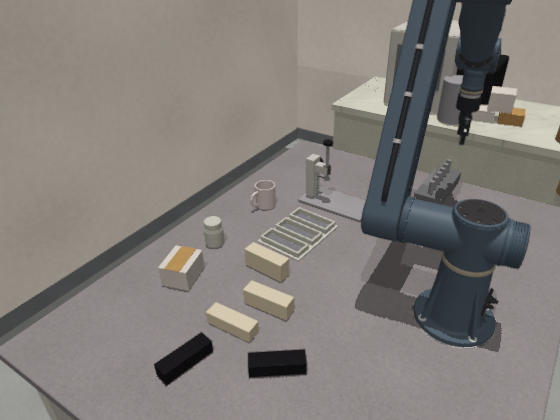

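The scene view shows three ivory blanks at (298,262), (360,263) and (395,293). The two black look-alikes are at (435,258) and (458,328), the case is around (232,243), and the gauge is around (170,205) with its thumb disc at (152,148). Next I'll segment these.

```bash
cat > h.py <<'E'
import numpy as np, cv2
from scipy.spatial.transform import Rotation as R
from station import manip, eyes
class Cam:
    def __init__(s,n):
        d=eyes.snapshot(n); s.im=d['frame']; s.hsv=cv2.cvtColor(s.im,cv2.COLOR_RGB2HSV)
        s.f=s.im.shape[0]/2/np.tan(np.radians(d['vfov'])/2); s.c=np.array([d['cx'],d['cy']]); s.k=d['k1']
        s.rv=np.array(d['rvec']);s.R=R.from_rotvec(s.rv).as_matrix(); s.t=np.array(d['tvec']); s.o=-s.R.T@s.t
        s.K=np.array([[s.f,0,s.c[0]],[0,s.f,s.c[1]],[0,0,1]]); s.D=np.array([s.k,0,0,0.])
    def rays(s,px):
        u=cv2.undistortPointsIter(np.array(px,float).reshape(-1,1,2),s.K,s.D,None,None,(3,50,1e-10)).reshape(-1,2)
        return np.c_[u,np.ones(len(u))]@s.R
    def cast(s,px,z):
        r=s.rays(px); return s.o+r*((z-s.o[2])/r[:,2])[:,None]
    def proj(s,P):
        return cv2.projectPoints(np.array(P,float).reshape(-1,1,3),s.rv,s.t,s.K,s.D)[0].reshape(-1,2)
    def save(s,fn,crop=None,k=1):
        im=cv2.cvtColor(s.im,cv2.COLOR_RGB2BGR)
        if crop: x,y,w,h=crop; im=im[y:y+h,x:x+w]
        cv2.imwrite('pics/'+fn,cv2.resize(im,None,fx=k,fy=k,interpolation=cv2.INTER_CUBIC))
def tri(c1,p1,c2,p2):
    a,b=c1.rays([p1])[0],c2.rays([p2])[0]
    A=np.c_[a,-b]; x=np.linalg.lstsq(A,c2.o-c1.o,rcond=None)[0]
    P,Q=c1.o+a*x[0],c2.o+b*x[1]; return (P+Q)/2,np.linalg.norm(P-Q)
E
python3 - <<'E'
from h import *
for n in('scene','side'):
    c=Cam(n); H,S,V=[c.hsv[...,i].astype(int) for i in range(3)]
    m=((H>15)&(H<32)&(S>50)&(V>90)).astype(np.uint8)*255
    m[:150]=0
    N,L,st,ce=cv2.connectedComponentsWithStats(m)
    for i in range(1,N):
        if st[i,4]<300: continue
        v=V[L==i]; th,_=cv2.threshold(v.astype(np.uint8),0,255,cv2.THRESH_OTSU)
        top=((L==i)&(V>th)).astype(np.uint8); cnt=max(cv2.findContours(top,0,cv2.CHAIN_APPROX_NONE)[0],key=cv2.contourArea)
        print(n,st[i],th,np.percentile(v,[5,25,50,75,95]))
        for h in(.040,.052,.064):
            P=c.cast(cnt.reshape(-1,2),h)[:,:2]; r=cv2.minAreaRect((P*1000).astype(np.float32)); print('  ',h,np.round(r[0],1),np.round(r[1],1),round(r[2],1))
    if n=='scene': c.save('gc.png',(110,125,190,160),4)
    else: c.save('gs.png',(230,120,160,150),4)
E
```

```text
scene [ 275  237   46   54 1409] 159.0 [ 95.  98. 105. 223. 225.]
   0.04 [516.5 104.3] [ 45.4 145.1] 86.3
   0.052 [528.  110.8] [ 44.6 142.6] 86.3
   0.064 [539.5 117.4] [ 43.8 140. ] 86.3
scene [ 340  238   38   52 1032] 160.0 [ 95.  99. 221. 223. 225.]
   0.04 [430.1 240.3] [142.5  44.1] 3.4
   0.052 [443.1 244.5] [140.   43.3] 3.4
   0.064 [456.1 248.6] [137.5  42.5] 3.4
scene [ 376  266   38   55 1060] 161.0 [ 96.  155.5 222.  224.  225. ]
   0.04 [482.2 358.5] [140.1  43.6] 3.4
   0.052 [494.3 360.5] [137.6  42.8] 3.4
   0.064 [506.4 362.6] [135.1  42.1] 3.4
scene [ 285  322   62   35 1271] 186.0 [165. 171. 175. 178. 184.]
   0.04 [679.5 304.1] [ 2.4 25.4] 15.1
   0.052 [688.1 307.1] [ 2.4 24.9] 15.1
   0.064 [696.7 310.2] [ 2.4 24.5] 15.1
side [164 246  32  26 417] 165.0 [166.6 178.  180.  182.  185.2]
   0.04 [766.3 256.4] [ 52.4 113.6] 16.5
   0.052 [754.5 266.2] [ 51.7 112.1] 16.5
   0.064 [742.6 275.9] [ 51.  110.6] 16.5
side [245 250  43  31 631] 138.0 [115.  126.  127.  127.  133.5]
   0.04 [485.  120.1] [7.5 1.8] 70.7
   0.052 [476.9 131.7] [7.4 1.8] 70.7
   0.064 [468.8 143.3] [7.3 1.8] 70.7
side [244 290  50  30 596] 116.0 [111. 129. 129. 130. 137.]
   0.04 [432.3 276.1] [157.3  39.8] 3.8
   0.052 [424.9 285.6] [155.2  39.2] 3.8
   0.064 [417.5 295. ] [153.1  38.7] 3.8
side [207 314  51  28 454] 120.0 [111.   127.25 129.   130.   140.  ]
   0.04 [465.2 392.4] [145.1  31.8] 6.5
   0.052 [457.3 400.3] [143.1  31.4] 6.5
   0.064 [449.5 408.2] [141.2  30.9] 6.5
```

View pics/gc.png

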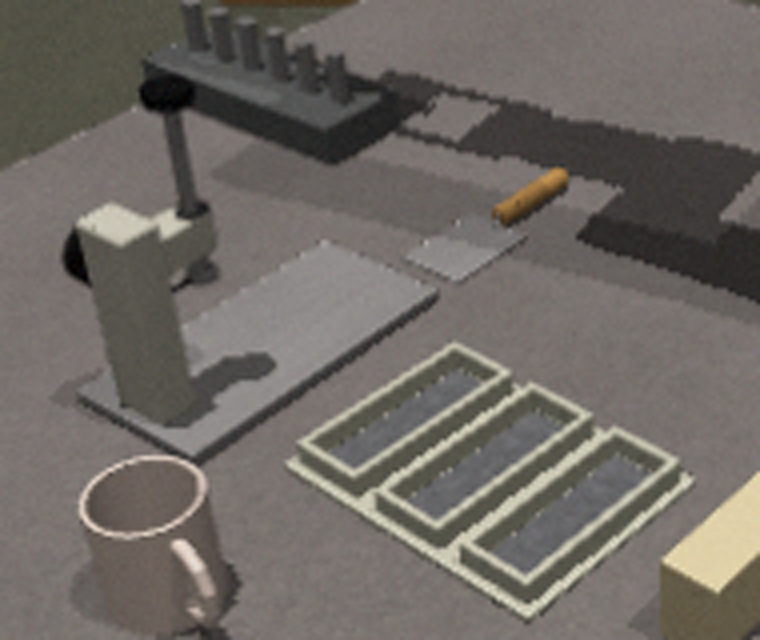

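View pics/gs.png

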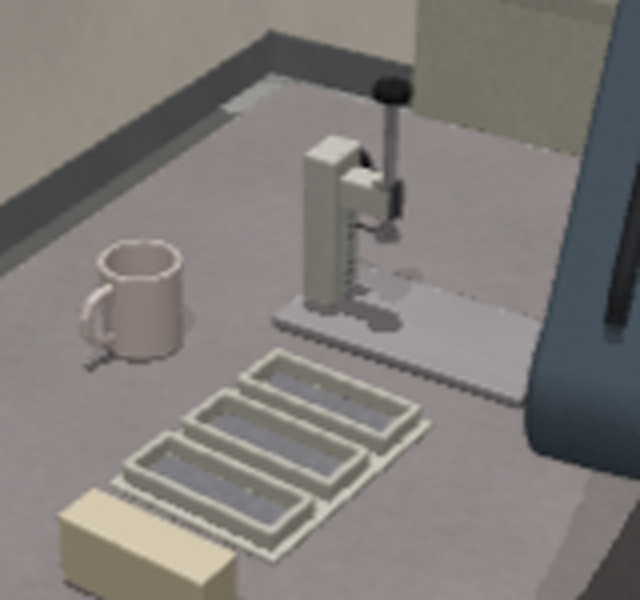

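Crop (4x) findings: the gauge plate's top corners are at about (325,242), (437,293), (200,453) and (80,398). Thumb top is at (166,88) in scene and (391,85) in side. The three pocket rims are clear, the plunger is up and the pockets are empty.

```bash
python3 - <<'E'
from h import *
c=Cam('scene'); s=Cam('side')
f=lambda L:np.array(L)/4+[110-.4,125-.4]
pl=c.cast(f([(325,242),(437,293),(200,453),(80,398)]),.012)*1000
print('plate',pl[:,:2].round(1),pl.mean(0).round(1))
for r in([(455,345),(512,378),(352,478),(300,443)],[(530,385),(590,415),(437,530),(378,492)],[(615,430),(680,467),(527,582),(462,545)]):
    P=c.cast(f(r),.024)*1000; print('rim',P[:,:2].round(1).tolist(),P.mean(0).round(1))
B=c.cast(f([(692,480),(530,615),(288,463)]),.006)*1000; print('base',B[:,:2].round(1))
print(tri(c,f([(166,88)])[0],s,np.array([391,85])/4+[230,120]))
w=Cam('wrist'); print(w.o,w.R, manip.sense()['tcp_pos'],R.from_quat(manip.sense()['tool_rot']).as_matrix().round(3))
E
```

```text
plate [[ 411.4 -393.6]
 [ 414.2 -263.9]
 [ 662.9 -265.9]
 [ 671.7 -387. ]] [ 540.1 -327.6   12. ]
rim [[472.1, -193.0], [479.1, -131.2], [629.4, -148.5], [623.4, -204.5]] [ 551.  -169.3   24. ]
rim [[478.1, -115.0], [480.7, -57.7], [634.8, -66.8], [629.6, -124.2]] [555.8 -91.   24. ]
rim [[484.1, -33.0], [490.7, 27.3], [638.1, 11.3], [636.1, -44.2]] [562.2  -9.6  24. ]
base [[ 479.8   30.4]
 [ 646.2   19.2]
 [ 630.  -213. ]]
(array([ 0.58304584, -0.3330012 ,  0.24500674]), np.float64(0.00021427165384497223))
[ 0.25984062 -0.57130456  0.37490706] [[ 3.15035098e-01 -9.49079957e-01 -3.49221893e-04]
 [-9.16540489e-01 -3.04329515e-01  2.59493890e-01]
 [-2.46386728e-01 -8.14296069e-02 -9.65744686e-01]] [ 0.19709568 -0.59291643  0.23106323] [[-0.949 -0.     0.315]
 [-0.315  0.001 -0.949]
 [-0.    -1.    -0.001]]
```

```bash
python3 -m jog '[[[0,-4,0],0.1],[[0,-8,0],0.2],[[-3,-12,-1.2],0.32],[[-7,-13,-2.9],0.32],[[-11,-13,-4.6],0.32],[[-15,-13,-6.2],0.32],[[-19,-13,-7.9],0.32],[[-23,-13,-9.6],0.32],[[-27,-13,-11.2],0.32],[[-31,-13,-12.9],0.32],[[-34,-13,-14.2],0.32],[[-36,-13,-15],0.32],[[-37,-13,-15.4],0.32],[[-37,-13,-15.4],0.32],[[-37,-13,-15.4],0.32]]' 0 30; python3 - <<'E'
from h import *
w=Cam('wrist'); w.save('w1.png'); s=manip.sense(); print(s['t'],s['force'],s['tcp_pos'],R.from_quat(s['tool_rot']).as_matrix().round(3),w.f,w.o)
for P in([.540,-.328,.012],[.583,-.331,.247],[.583,-.331,.092]): print(w.proj([P]))
E
```

```text
t: 1.6
tcp_pos: [0.4994, -0.3304, 0.3612]
tool_rot: [0.001, -0.707, 0.707, -0.0]
force: [-0.4, -0.4, 0.3]
finger_gap: -0.004
1.65 [ 0.21686861 -0.64036482  0.70329022] [ 0.49882389 -0.33111352  0.36117444] [[-1.    -0.001  0.   ]
 [-0.    -0.001 -1.   ]
 [ 0.001 -1.     0.001]] 308.0012463730645 [ 0.56566203 -0.32920116  0.5050227 ]
[[286.4518875  143.13261675]]
[[289.54471119 103.34952425]]
[[288.67023396 111.99523077]]
```

View pics/w1.png

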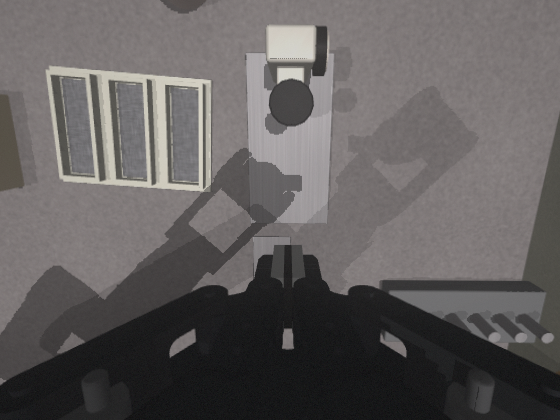

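Wrist view: the thumb disc is centred at (291,102). Plate corners are about (246,54), (333,54), (327,222) and (248,223). The case rim runs from (48,67) to (211,80), and down to (208,190) and (62,183).

```bash
python3 - <<'E'
from h import *
w=Cam('wrist')
g=cv2.cvtColor(w.im,cv2.COLOR_RGB2GRAY)
m=(g[70:130,262:325]<75).astype(np.uint8)
cn=max(cv2.findContours(m,0,cv2.CHAIN_APPROX_NONE)[0],key=cv2.contourArea).reshape(-1,2)+[262,70]
(c,r)=cv2.minEnclosingCircle(cn.astype(np.float32)); e=cv2.fitEllipse(cn); print('thumb px',c,r,e)
print(w.cast([c,e[0]],.247))
print('plate',(w.cast([(246,54),(333,54),(327,222.5),(248,223)],.012)*1000).round(1))
# plate edges by row gradient
gb=cv2.GaussianBlur(g,(1,5),0).astype(int)
for v in(140,170,180,205,212):
    row=g[v].astype(int); d=np.diff(row); print(v,'L',236+np.argmax(d[236:260]),'R',315+np.argmin(d[315:345]))
E
```

```text
thumb px (290.0, 102.06097412109375) 23.47772216796875 ((289.7063293457031, 101.56121063232422), (43.331905364990234, 45.71315383911133), 7.001664161682129)
[[ 0.58338326 -0.33221245  0.247     ]
 [ 0.58375554 -0.33197938  0.247     ]]
plate [[ 665.6 -270.2   12. ]
 [ 665.6 -396.5   12. ]
 [ 409.2 -396.6   12. ]
 [ 408.4 -264.2   12. ]]
140 L 247 R 329
170 L 248 R 328
180 L 248 R 327
205 L 249 R 323
212 L 249 R 326
```

```bash
python3 -m jog '[[[-3,3,0.1],0],[[-6,6,0.1],0],[[-8.5,9,0.1],0],[[-8.5,10.5,0.1],0],[[-8.5,11.2,0.1],0],[[-8.5,12,0.1],0],[[-8.5,13,0.1],0],[[-8.5,14,0.1],0],[[-8.5,15,0.1],0],[[-8.5,16,0.1],0],[[-8.5,17,0.1],0],[[-8.5,17,0.1],0]]'
```

```text
t: 2.7
tcp_pos: [0.5842, -0.3317, 0.1896]
tool_rot: [0.0, -0.707, 0.707, 0.0]
force: [-2.7, -2.6, 4.9]
finger_gap: -0.005
```

```bash
python3 -m jog '[[[0,0.5,0],0],[[0,1,0],0],[[0,1.5,0],0],[[0,1.8,0],0],[[0,2.1,0],0],[[0,2.3,0],0],[[0,2.4,0],0],[[0,2.4,0],0],[[0,2.4,0],0]]'
```

```text
t: 3.45
tcp_pos: [0.5848, -0.3316, 0.1676]
tool_rot: [0.0, -0.707, 0.707, -0.0]
force: [-3.7, -3.3, 5.0]
finger_gap: 0.001
```

```bash
python3 -m jog '[[[0,0.1,0],0],[[0,0.2,0],0],[[0,0.3,0],0],[[0,0.3,0],0],[[0,0.3,0],0]]'
```

```text
t: 3.87
tcp_pos: [0.5849, -0.3317, 0.167]
tool_rot: [-0.0, -0.707, 0.708, -0.001]
force: [-5.7, -0.7, 14.6]
finger_gap: -0.001
```

```bash
python3 -m jog '[[[0,-2,0],0],[[0,-5,0],0],[[0,-8,0],0],[[0,-11,0],0],[[0,-14,0],0],[[1,-16,-2],0],[[3,-16,-5],0],[[5,-16,-8.5],0],[[6.5,-16,-12],0],[[8,-16,-15.5],0],[[9.5,-16,-19],0],[[10.5,-16,-22],0],[[11,-16,-24],0],[[11,-16,-24],0],[[11,-16,-24],0]]' 6.5; python3 - <<'E'
from h import *
w=Cam('wrist'); w.save('w2.png'); s=manip.sense(); print(s['t'],s['force'],s['tcp_pos'])
c=Cam('scene');c.save('x.png',(110,125,190,160),3)
E
```

```text
t: 5.12
tcp_pos: [0.4744, -0.0892, 0.324]
tool_rot: [-0.001, 0.708, -0.706, 0.001]
force: [-0.3, 0.2, -0.3]
finger_gap: 0.766
5.1667 [ 0.2829261  -0.6534296  -0.29545466] [ 0.47495945 -0.0904916   0.32405838]
```

View pics/w2.png

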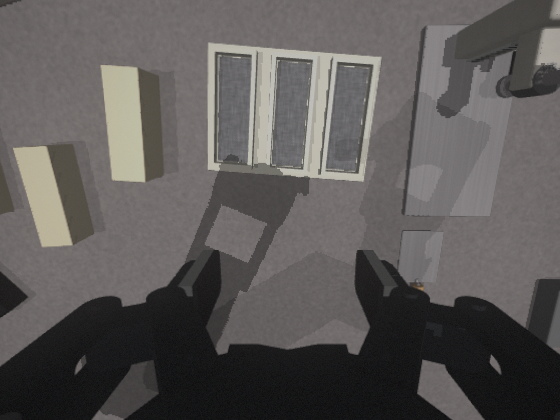

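Wrist view: the case outline has corners at (208,43), (381,58), (363,181) and (208,168), and its pockets are empty. The tall blank is at (130,125) and the mid blank at (55,195). I'll measure the pockets by contour.

```bash
python3 - <<'E'
from h import *
w=Cam('wrist'); g=cv2.cvtColor(w.im,cv2.COLOR_RGB2GRAY)
for th in(110,130,150):
    m=(g<th).astype(np.uint8); o=np.zeros_like(m); cv2.fillConvexPoly(o,np.array([(212,47),(377,61),(360,177),(212,165)]),1); m&=o
    N,L,st,ce=cv2.connectedComponentsWithStats(m)
    for i in range(1,N):
        if st[i,4]<1000: continue
        cn=max(cv2.findContours((L==i).astype(np.uint8),0,cv2.CHAIN_APPROX_NONE)[0],key=cv2.contourArea).reshape(-1,2)
        for z in(.006,.024):
            r=cv2.minAreaRect((w.cast(cn,z)[:,:2]*1000).astype(np.float32)); print(th,z,np.round(r[0],1),np.round(r[1],1),round(r[2],2))
B=w.cast([(208,43),(381,58),(363,181),(208,168)],.006)*1000; print('base z6',B.round(1),B.mean(0))
w.save('w2c.png',(195,30,200,165),4)
E
```

```text
110 0.006 [561.3  -7.3] [ 49.2 150.8] 86.01
110 0.024 [560.5 -10.6] [ 47.3 144.9] 86.01
110 0.006 [555.4 -90.8] [ 49.5 150.9] 85.89
110 0.024 [554.8 -90.8] [ 47.6 145. ] 85.89
110 0.006 [ 550.  -174.2] [ 49.2 149.5] 85.97
110 0.024 [ 549.7 -170.9] [ 47.3 143.7] 85.97
130 0.006 [559.  -49.2] [133.3 158.7] 85.83
130 0.024 [558.3 -50.8] [128.1 152.5] 85.83
130 0.006 [ 549.8 -174.1] [ 49.9 150.5] 85.96
130 0.024 [ 549.5 -170.8] [ 48.  144.6] 85.96
150 0.006 [559.  -49.1] [134.  158.7] 85.97
150 0.024 [558.3 -50.7] [128.7 152.6] 85.97
150 0.006 [ 549.7 -174.2] [ 50.8 150.9] 85.82
150 0.024 [ 549.3 -170.9] [ 48.8 145. ] 85.82
base z6 [[ 649.4   17.1    6. ]
 [ 631.1 -217.5    6. ]
 [ 461.9 -204.4    6. ]
 [ 481.4   28.8    6. ]] [555.96224015 -94.03666857   6.        ]
```

View pics/w2c.png

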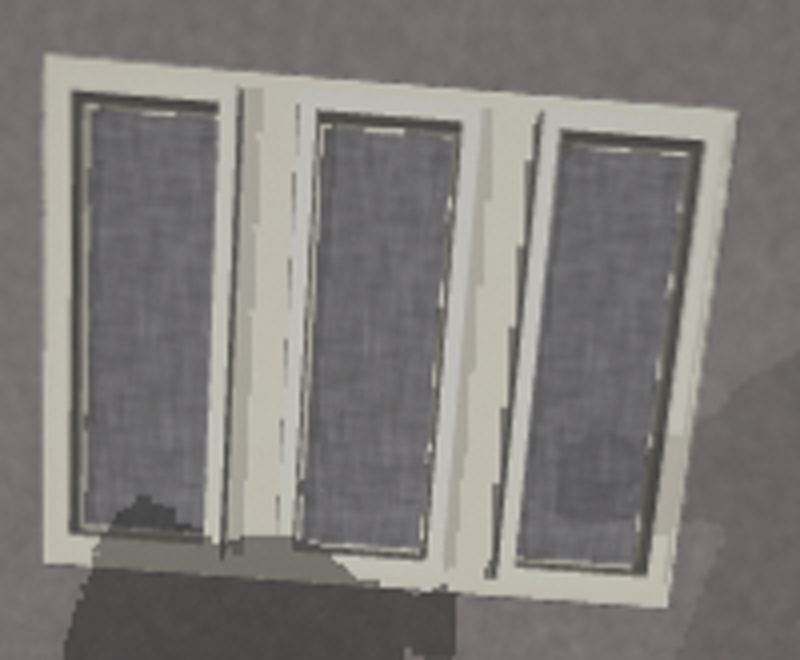

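The pocket contours at rim height measure 145x47.6 mm, against 144x48 nominal. Centres are (560.5,-10.6), (554.9,-90.8) and (549.5,-170.9) mm, yaw -4.0°. Now to the short blank.

```bash
python3 -m jog '[[[0.5,0,-4],0],[[1,0,-8],0],[[1.5,0,-12],0],[[2,0,-16],0],[[2.5,0,-20],0],[[3,0,-24],0],[[3.5,0,-28],0],[[4,0,-32],0],[[4.5,0,-36],0],[[5,0,-40],0],[[5.5,0,-43.5],0],[[5.5,0,-45],0],[[5.5,0,-45],0],[[5.5,0,-45],0]]'; cat > b.py <<'E'
from h import *
import sys
def blanks(cam='wrist',hs=(.040,.052,.064)):
    c=Cam(cam); H,S,V=[c.hsv[...,i].astype(int) for i in range(3)]
    m=((H>15)&(H<35)&(S>40)&(V>80)).astype(np.uint8)
    if cam!='wrist': m[:150]=0
    N,L,st,ce=cv2.connectedComponentsWithStats(m)
    for i in range(1,N):
        if st[i,4]<700: continue
        v=V[L==i]; th,_=cv2.threshold(v.astype(np.uint8),0,255,cv2.THRESH_OTSU)
        top=((L==i)&(V>th)).astype(np.uint8); cn=max(cv2.findContours(top,0,cv2.CHAIN_APPROX_NONE)[0],key=cv2.contourArea).reshape(-1,2)
        print(cam,st[i],th)
        for h in hs:
            r=cv2.minAreaRect((c.cast(cn,h)[:,:2]*1000).astype(np.float32)); a=r[2]+(90 if r[1][1]>r[1][0] else 0); a=(a+90)%180-90
            print('  ',h,np.round(r[0],1),np.round(sorted(r[1]),1),round(a,2))
    return c
if __name__=='__main__':
    c=blanks(*sys.argv[1:2])
    if len(sys.argv)>2: c.save(sys.argv[2])
    s=manip.sense(); print(s['t'],s['tcp_pos'].round(4),R.from_quat(s['tool_rot']).as_matrix()[:,2].round(3),s['force'].round(1),round(s['finger_gap'],3))
E
python3 b.py wrist w3.png; python3 b.py scene
```

```text
t: 6.43
tcp_pos: [0.4198, 0.3584, 0.3236]
tool_rot: [0.001, -0.707, 0.708, -0.0]
force: [1.4, -0.3, -0.2]
finger_gap: 0.76
wrist [ 436   12   86  128 4786] 141.0
   0.04 [542.8 103.1] [ 46.1 147.1] -2.99
   0.052 [541.2 110.3] [ 44.8 143. ] -2.99
   0.064 [539.6 117.5] [ 43.5 138.8] -2.99
wrist [ 350  124   40   87 1488] 129.0
   0.04 [429.5 240.8] [ 43.6 116.8] 3.48
   0.052 [431.1 244.2] [ 42.4 113.5] 3.48
   0.064 [432.7 247.5] [ 41.2 110.2] 3.48
6.4833 [0.4197 0.3576 0.3237] [-0.    -1.     0.001] [-0.8 -0.1  0.5] 0.764
scene [   0  150  118   66 2036] 89.0
   0.04 [ 552.9 -810.7] [167.3 212.4] -67.2
   0.052 [ 563.7 -787.9] [164.3 208.7] -67.2
   0.064 [ 574.6 -765.1] [161.3 204.9] -67.2
scene [ 460  150  100   38 1034] 86.0
   0.04 [-270.   475.7] [23.9 75.8] 8.28
   0.052 [-244.6  475.8] [23.5 74.5] 8.28
   0.064 [-219.2  475.8] [23.  73.1] 8.28
scene [ 275  236   46   55 1459] 160.0
   0.04 [516.6 104.1] [ 45.6 145. ] -3.21
   0.052 [528.1 110.7] [ 44.8 142.4] -3.21
   0.064 [539.6 117.3] [ 44.  139.8] -3.21
scene [ 340  238   38   52 1086] 161.0
   0.04 [430.  240.1] [ 44.8 142.8] 3.62
   0.052 [443.  244.3] [ 44.1 140.2] 3.62
   0.064 [456.  248.5] [ 43.3 137.7] 3.62
scene [ 376  266   38   55 1110] 169.0
   0.04 [482.1 357.9] [ 43.5 140.3] 2.99
   0.052 [494.2 360. ] [ 42.7 137.8] 2.99
   0.064 [506.3 362.1] [ 41.9 135.3] 2.99
scene [ 285  321   61   37 1299] 198.0
   0.04 [684.7 287.7] [ 3.1 59.7] -72.54
   0.052 [693.2 291. ] [ 3.1 58.7] -72.54
   0.064 [701.7 294.4] [ 3.  57.6] -72.54
6.5333 [0.4197 0.3572 0.3239] [-0.001 -1.     0.001] [ 1.1 -0.4  0.1] 0.76
```

View pics/w3.png

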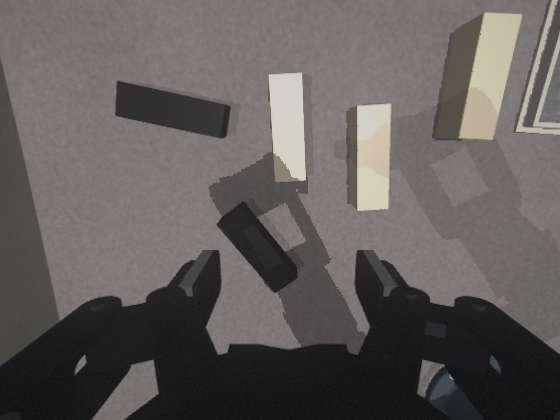

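Wrist view: the short blank has corners (269,74), (301,73), (306,181) and (275,182). A black look-alike is close by at (257,247), so I'm computing clearances before grasping.

```bash
python3 - <<'E'
from h import *
w=Cam('wrist')
P=w.cast([(269,74),(301,73),(306,181),(275,182)],.04)*1000; print(P.round(1),P.mean(0).round(1))
print((w.cast([(218,222),(242,202),(297,270),(275,291)],.04)*1000).round(1))
print((w.cast([(117,82),(230,105),(224,137),(116,114)],.04)*1000).round(1))
E
```

```text
[[550.3 381.3  40. ]
 [551.4 340.3  40. ]
 [411.8 331.8  40. ]
 [410.5 375.3  40. ]] [481.  357.2  40. ]
[[351.8 458.8  40. ]
 [381.7 422.8  40. ]
 [275.3 343.5  40. ]
 [239.9 377.3  40. ]]
[[540.  576.   40. ]
 [512.8 433.2  40. ]
 [471.9 443.4  40. ]
 [501.  583.3  40. ]]
```

```bash
python3 -m jog '[[[-1,4,0],-0.03],[[-2.7,8,0.2],-0.056],[[-2.7,12,0.2],-0.056],[[-2.7,16,0.2],-0.056],[[-2.7,20,0.2],-0.056],[[-2.7,24,0.2],-0.056],[[-2.7,27,0.2],-0.056],[[-2.7,29,0.2],-0.056],[[-2.7,30.2,0.2],-0.056],[[-2.7,30.4,0.2],-0.056],[[-2.7,30.4,0.2],-0.056]]' && python3 -m jog '[[[0,0,0],0],[[0,0,0],0],[[0,0,0],0],[[0,0,0],0],[[0,0,0],0],[[0,0,0],0],[[0,0,0],0],[[0,-0.5,0],0],[[0,-1,0],0],[[0,-3,0],0],[[0,-6,0],0],[[0,-9,0],0],[[0,-9,0],0],[[0,-9,0],0]]' 3.5 60; python3 b.py wrist w4.png
```

```text
t: 7.5
tcp_pos: [0.4467, 0.3559, 0.0203]
tool_rot: [0.02, -0.707, 0.707, -0.019]
force: [-0.2, 0.3, 0.6]
finger_gap: 0.766
t: 8.67
tcp_pos: [0.447, 0.3573, 0.1123]
tool_rot: [-0.019, 0.707, -0.706, 0.022]
force: [-0.3, -0.4, -3.4]
finger_gap: 0.498
wrist [  230    17   120   331 15416] 148.0
   0.04 [514.7 361.4] [ 74.4 126.7] 2.81
   0.052 [514.6 361.4] [ 70.3 119.7] 2.81
   0.064 [514.5 361.4] [ 66.2 112.7] 2.81
wrist [  389   136   109   173 13523] 133.0
   0.04 [447.5 238.4] [ 46.3 131.3] 3.63
   0.052 [451.1 245.2] [ 43.8 124. ] 3.63
   0.064 [454.7 252. ] [ 41.2 116.7] 3.63
8.7167 [0.4457 0.3567 0.1107] [ 0.057 -0.998 -0.   ] [-0.4  0.4 -2.7] 0.496
```

View pics/w4.png

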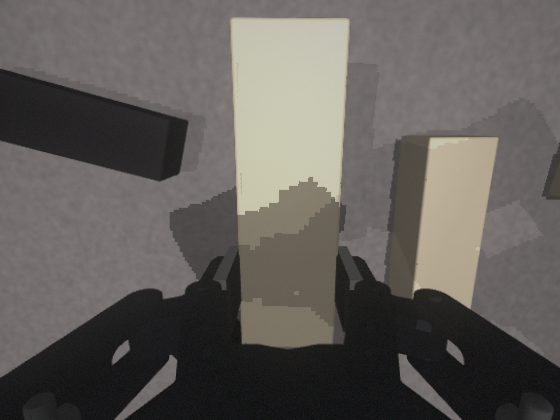

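```bash
python3 -m jog '[[[0,-3,1],0],[[0.1,-5,3],0],[[0.3,-5,6],0],[[0.5,-5,9.5],0],[[0.7,-5,13],0],[[0.9,-5,17],0],[[1.1,-5,21],0],[[1.3,-5,25],0],[[1.5,-5,29],0.02],[[1.7,-5,33],0.04],[[1.9,-5,37],0.066],[[2.1,-5,41],0.066],[[2.3,-5,45],0.066],[[2.6,-5,49],0.066],[[2.8,-5,53],0.066],[[3,-5,57],0.066],[[3.2,-5,61],0.066],[[3.4,-5,64.5],0.066],[[3.5,-5,67.2],0.066],[[3.6,-5,68.6],0.066]]'; python3 -m jog '[[[0,0,0],0],[[0,0,0],0]]'; python3 - <<'E'
from h import *
w=Cam('wrist'); w.save('w5.png'); s=manip.sense(); z=s['tcp_pos'][2]
print(s['t'],s['tcp_pos'],R.from_quat(s['tool_rot']).as_matrix()[:,2].round(4),s['finger_gap'],w.o)
H,S,V=[w.hsv[...,i].astype(int) for i in range(3)]
m=((H>15)&(H<40)&(S>25)&(V>60)).astype(np.uint8)
m[250:]=0;N,L,st,ce=cv2.connectedComponentsWithStats(m);i=1+np.argmax(st[1:,4]);print(st[i])
for v in(60,100,140,180):
    c=np.where(L[v]==i)[0]; print(v,c.min(),c.max(),(w.cast([(c.min(),v),(c.max()+1,v)],z+.02)*1000).round(1).tolist())
ys=np.where(L[:,290]==i)[0]; print('far end',(w.cast([(290,ys.min())],z+.02)*1000).round(1))
E
```

```text
t: 10.38
tcp_pos: [0.4485, -0.3337, 0.1586]
tool_rot: [-0.004, -0.707, 0.707, 0.005]
force: [1.0, 0.6, -2.0]
finger_gap: 0.499
t: 10.55
tcp_pos: [0.448, -0.3292, 0.1587]
tool_rot: [0.003, 0.708, -0.706, -0.005]
force: [-1.0, 0.6, -1.9]
finger_gap: 0.498
10.6 [ 0.44795448 -0.32807387  0.1589328 ] [-0.0091 -1.     -0.004 ] 0.5001043472458659 [ 0.51446734 -0.32942313  0.3024941 ]
[  230    17   120   233 18541]
60 231 347 [[537.7, -308.6, 178.9], [537.2, -351.3, 178.9]]
100 233 345 [[524.0, -308.5, 178.9], [523.5, -351.2, 178.9]]
140 234 343 [[509.2, -308.0, 178.9], [508.8, -351.0, 178.9]]
180 236 341 [[493.4, -307.9, 178.9], [493.0, -350.8, 178.9]]
far end [[ 551.2 -330.3  178.9]]
```

View pics/w5.png

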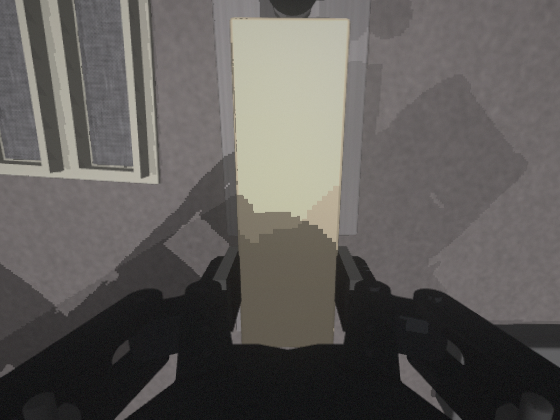

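```bash
python3 -m jog '[[[0,2,0.1],0],[[0,5,0.2],0],[[0,8,0.2],0],[[0,10.5,0.2],0],[[0,11.8,0.2],0],[[0,12.4,0.2],0],[[0,12.65,0.2],0],[[0,12.7,0.2],0],[[0,12.7,0.2],0]]'; python3 -m jog '[[[-0.5,0,0],0],[[-1.2,0,0],0],[[-2,0,0],0],[[-2.8,0,0],0],[[-3.6,0,0],0],[[-4.4,0,0],0],[[-5.2,0,0],0],[[-5.8,0,0],0],[[-6.1,0,0],0],[[-6.1,0,0],0]]'
```

```text
t: 11.35
tcp_pos: [0.4479, -0.3287, 0.0345]
tool_rot: [0.001, 0.708, -0.706, -0.004]
force: [-2.6, 2.1, 2.0]
finger_gap: 0.497
t: 12.18
tcp_pos: [0.511, -0.3322, 0.0345]
tool_rot: [-0.003, -0.707, 0.707, 0.002]
force: [-3.5, -0.6, 6.3]
finger_gap: 0.501
```

```bash
python3 -m jog '[[[0,0,0],0],[[0,0,0],0],[[0,0,0],0],[[0,0,0],0],[[0,-0.5,0],0],[[0,-2,0],0],[[0,-5,0],0],[[0,-9,0],0],[[0,-13,0],0],[[0,-17,0],0],[[0,-21,0],0],[[0,-25,0],0],[[0,-26,0],0],[[-3,-26,0],0],[[-6,-26,0],0],[[-7.3,-26,0],0],[[-7.3,-26,0],0]]' 6; python3 -m jog '[[[0,0,0],0],[[0,0,0],0],[[0,1,0],0],[[0,2,0],0],[[0,3,0],0],[[0,4,0],0]]' 0; python3 - <<'E'
from h import *
w=Cam('side');w.save('s6.png',(250,110,130,110),5);s=manip.sense();print(s['tcp_pos'],s['force'])
E
```

```text
t: 13.6
tcp_pos: [0.5856, -0.3332, 0.293]
tool_rot: [-0.003, -0.707, 0.707, 0.002]
force: [0.7, 0.3, 0.5]
finger_gap: 0.703
t: 14.1
tcp_pos: [0.5822, -0.3333, 0.2517]
tool_rot: [0.003, 0.707, -0.707, -0.004]
force: [1.0, -0.1, 0.4]
finger_gap: -0.001
[ 0.5812376  -0.33246966  0.24916761] [-0.59719839  0.24237162 -1.88517697]
```

View pics/s6.png

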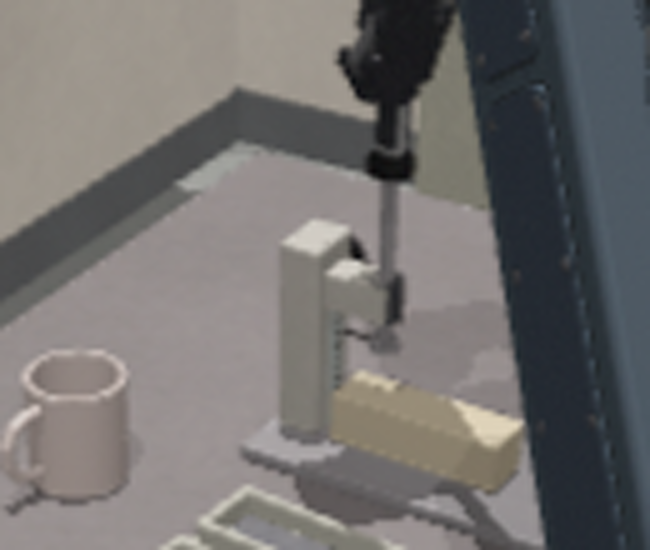

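Side crop: the short blank lies flat on the plate under the foot, with the fingertips over the thumb disc. Pressing now.

```bash
python3 -m jog '[[[0,0.8,0],0],[[0,1.6,0],0],[[0,2.4,0],0],[[0,3.2,0],0],[[0,3.8,0],0],[[0,4.2,0],0],[[0,4.4,0],0],[[0,4.6,0],0],[[0,4.7,0],0],[[0,4.7,0],0]]'
```

```text
t: 14.98
tcp_pos: [0.5829, -0.3335, 0.2071]
tool_rot: [-0.003, -0.707, 0.707, 0.003]
force: [-2.9, 0.8, 4.8]
finger_gap: -0.002
```

```bash
python3 -m jog '[[[0,0.1,0],0],[[0,0.2,0],0],[[0,0.3,0],0],[[0,0.3,0],0],[[0,0.3,0],0],[[0,0.3,0],0],[[0,0.3,0],0],[[0,0.3,0],0],[[0,0.3,0],0],[[0,0.3,0],0],[[0,0.3,0],0],[[0,0.3,0],0],[[0,0.3,0],0],[[0,0.3,0],0],[[0,0.3,0],0]]'
```

```text
t: 16.23
tcp_pos: [0.583, -0.3336, 0.207]
tool_rot: [-0.003, -0.707, 0.708, 0.003]
force: [-7.1, 3.3, 15.4]
finger_gap: -0.002
```

```bash
python3 -m jog '[[[0,-1.5,0],0],[[0,-3.5,0],0],[[0,-5.5,0],0],[[0,-8,0],0],[[0,-9.5,0],0],[[3,-9.5,0],0],[[6,-9.5,0],0],[[7.3,-9.5,0],0],[[7.3,-8.5,0],0],[[7.3,-5,0],0],[[7.3,-1,0],0],[[7.3,3,0],0],[[7.3,7,0],0],[[7.3,11,0],0],[[7.3,14.5,0],0],[[7.3,16.3,0],0],[[7.3,16.7,0],0],[[7.3,16.7,0],0]]' 6; python3 -m jog '[[[0,0,0],0],[[0,0,0],0],[[0,0,0],0],[[0,0,0],0],[[0,0,0],0],[[0,-0.3,0],0],[[0.5,-0.4,0],0],[[1.2,-0.4,0],0],[[2,-0.4,0],0],[[2.8,-0.4,0],0],[[3.6,-0.4,0],0],[[4.4,-0.4,0],0],[[5.2,-0.4,0],0],[[6,-0.4,0],0],[[6.5,-0.4,0],0],[[6.5,-1,0],0],[[6.5,-3,0],0],[[6.5,-6,0],0],[[6.5,-8,0],0],[[6.5,-8,0],0]]' 3.5 60
```

```text
t: 17.73
tcp_pos: [0.5101, -0.3321, 0.034]
tool_rot: [0.003, 0.708, -0.706, -0.004]
force: [0.5, 0.2, 1.1]
finger_gap: 0.702
t: 19.4
tcp_pos: [0.4477, -0.3347, 0.1208]
tool_rot: [-0.006, -0.704, 0.71, 0.001]
force: [0.8, -0.1, -2.3]
finger_gap: 0.5
```

```bash
python3 -m jog '[[[0,0,-2],0],[[-0.5,0,-4.5],0],[[-1.5,0,-7.5],0.02],[[-3,0,-10.5],0.04],[[-4.5,0,-13.5],0.059],[[-5.8,0,-15.5],0.059],[[-6.6,0,-16.4],0.059],[[-6.6,0,-16.4],0.059],[[-6.6,0,-16.4],0.059],[[-6.6,0,-16.4],0.059]]'; cat > held.py <<'E'
from h import *
import sys
h=float(sys.argv[1])  # blank top above TCP z
w=Cam('wrist'); w.save(sys.argv[2]); s=manip.sense(); z=s['tcp_pos'][2]
T=R.from_quat(s['tool_rot']).as_matrix(); print(s['t'],s['tcp_pos'].round(4),'jaw yaw',np.degrees(np.arctan2(T[0,2],-T[1,2])).round(2),'gap',round(s['finger_gap'],3),'F',s['force'].round(1))
H,S,V=[w.hsv[...,i].astype(int) for i in range(3)]
m=((H>15)&(H<40)&(S>25)&(V>60)).astype(np.uint8)
m[250:]=0;N,L,st,ce=cv2.connectedComponentsWithStats(m);i=L[120,290];print(st[i])
ctr=[]
for v in range(40,200,10):
    c=np.where(L[v]==i)[0]
    if len(c): a=w.cast([(c.min(),v),(c.max()+1,v)],z+h); ctr.append(np.r_[a.mean(0)[:2],np.linalg.norm(a[0]-a[1])])
ctr=np.array(ctr)*1000; p=np.polyfit(ctr[:,0],ctr[:,1],1); e=w.cast([(290,np.where(L[:,290]==i)[0].min())],z+h)[0]*1000
yaw=np.arctan(p[0]); far=np.array([e[0],np.polyval(p,e[0])]); print('width',ctr[:,2].mean().round(1),'yaw',np.degrees(yaw).round(2),'far end',far.round(1),'centre',(far-70*np.array([np.cos(yaw),np.sin(yaw)])).round(1))
E
python3 held.py 0.0175 w7.png
```

```text
t: 20.23
tcp_pos: [0.5122, -0.1696, 0.1159]
tool_rot: [-0.024, -0.707, 0.707, 0.024]
force: [0.2, 0.7, -2.1]
finger_gap: 0.498
20.2833 [ 0.512  -0.1698  0.116 ] jaw yaw -3.98 gap 0.498 F [ 0.9 -0.5 -1.9]
[  228    21   118   229 17571]
width 42.8 yaw -3.77 far end [ 614.7 -175.5] centre [ 544.9 -170.9]
```

View pics/w7.png

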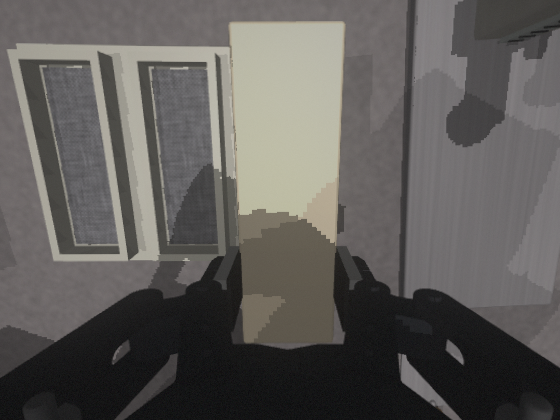

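```bash
python3 -m jog '[[[-0.2,1.5,0],0],[[-0.42,3,0],0],[[-0.42,4.5,0],0],[[-0.42,5.5,0],0],[[-0.42,6,0],0],[[-0.42,6.1,0],0],[[-0.42,6.1,0],0],[[-0.42,6.1,0],0]]'; python3 held.py 0.0175 w8.png
```

```text
t: 20.95
tcp_pos: [0.5171, -0.1696, 0.0558]
tool_rot: [-0.025, -0.706, 0.707, 0.024]
force: [0.5, 0.7, -2.6]
finger_gap: 0.496
21.0 [ 0.5172 -0.1695  0.056 ] jaw yaw -3.92 gap 0.495 F [ 0.1 -0.2 -2.6]
[  228    21   118   229 16520]
width 42.7 yaw -3.67 far end [ 619.6 -175.5] centre [ 549.8 -171. ]
```

View pics/w8.png

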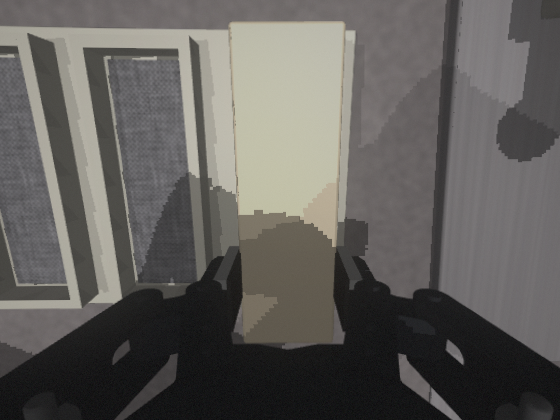

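```bash
python3 -m jog '[[[0,0.4,0],0],[[0,0.8,0],0],[[0,1.2,0],0],[[0,1.5,0],0],[[0,1.8,0],0],[[0,2.1,0],0],[[0,2.1,0],0]]'
```

```text
t: 21.58
tcp_pos: [0.5151, -0.1684, 0.0359]
tool_rot: [0.023, 0.707, -0.706, -0.025]
force: [-8.0, 1.7, 15.5]
finger_gap: 0.499
```

```bash
python3 held.py 0.0175 w9.png; python3 - <<'E'
from h import *
# top face corners of ivory bar near pocket2 in scene & side, triangulate top corners
for n in('scene','side'):
    c=Cam(n);H,S,V=[c.hsv[...,i].astype(int) for i in range(3)]
    print(n,[ (round(z,3),c.proj([[.6195,-.1755,z]]).round(1).tolist()) for z in(.046,.064)]); c.save(n+'9.png')
E
```

```text
21.6333 [ 0.5151 -0.1684  0.0359] jaw yaw -3.84 gap 0.495 F [-7.8  2.3 14.8]
[     0      0    560    420 222397]
width 215.8 yaw -4.22 far end [ 624.1 -172.2] centre [ 554.3 -167. ]
scene [(0.046, [[192.1, 232.3]]), (0.064, [[191.3, 227.2]])]
side [(0.046, [[295.2, 205.8]]), (0.064, [[295.2, 201.6]])]
```

```bash
python3 - <<'E'
import cv2,numpy as np
for f in('w8','w9'):
    im=cv2.imread(f'pics/{f}.png').astype(int); print(f)
    for v in(40,100,160): print(v,im[v,200:380:6,1].tolist())
    print('col',im[0:80:3,290,1].tolist(), im[120,290])
E
```

```text
w8
40 [170, 160, 181, 183, 182, 164, 187, 188, 186, 187, 187, 187, 188, 188, 188, 187, 187, 188, 188, 188, 186, 186, 187, 186, 136, 178, 100, 108, 106, 111]
100 [83, 164, 185, 186, 186, 187, 191, 190, 190, 192, 192, 191, 192, 193, 193, 190, 193, 192, 193, 192, 192, 192, 190, 191, 168, 164, 103, 116, 112, 112]
160 [82, 101, 164, 184, 186, 186, 170, 192, 192, 193, 192, 192, 194, 194, 193, 193, 192, 192, 192, 191, 193, 192, 192, 164, 165, 104, 104, 104, 104, 104]
col [111, 111, 110, 106, 105, 105, 108, 138, 184, 186, 186, 187, 186, 188, 188, 188, 189, 186, 188, 189, 190, 189, 189, 191, 190, 190, 190] [174 193 194]
w9
40 [159, 181, 181, 182, 157, 188, 189, 188, 189, 188, 188, 189, 188, 188, 190, 188, 189, 189, 188, 189, 187, 188, 188, 188, 188, 183, 167, 164, 99, 115]
100 [165, 185, 184, 185, 186, 177, 191, 193, 192, 192, 192, 192, 192, 192, 193, 192, 192, 193, 193, 193, 192, 192, 191, 191, 190, 175, 165, 104, 113, 115]
160 [163, 163, 184, 183, 185, 191, 193, 193, 192, 192, 193, 194, 194, 193, 192, 192, 194, 192, 194, 193, 193, 192, 194, 192, 169, 164, 159, 105, 104, 104]
col [106, 105, 107, 163, 185, 184, 185, 187, 187, 187, 186, 187, 188, 188, 188, 189, 190, 189, 190, 189, 191, 191, 191, 192, 192, 192, 192] [177 193 195]
```

View pics/w9.png

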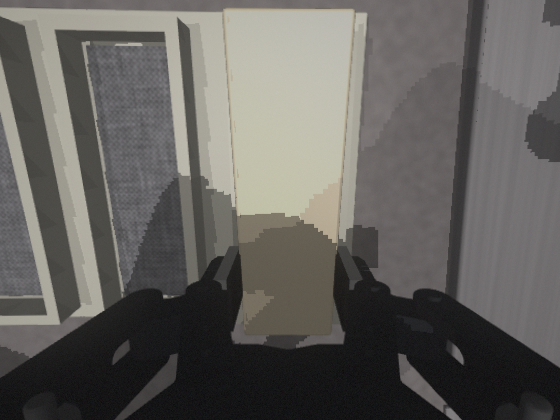

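The blank's far (+x) end has hung up on the far rim: it looks wider and tilted up, and its far edge at v≈11 covers the case edge. The near end is in. I'll unload slightly and ease it back in -x.

```bash
python3 -m jog '[[[0,-0.2,0],0],[[0.1,-0.2,0],0],[[0.2,-0.2,0],0],[[0.3,-0.2,0],0],[[0.3,-0.2,0],0],[[0.3,-0.2,0],0]]'; python3 -m jog '[[[0.05,0.1,0],0],[[0.05,0.2,0],0],[[0.05,0.3,0],0],[[0.05,0.3,0],0]]'
```

```text
t: 22.23
tcp_pos: [0.5149, -0.1692, 0.0363]
tool_rot: [-0.025, -0.706, 0.707, 0.023]
force: [1.6, 1.0, 1.0]
finger_gap: 0.499
t: 22.57
tcp_pos: [0.5148, -0.1693, 0.0358]
tool_rot: [-0.025, -0.706, 0.707, 0.023]
force: [-1.3, 4.3, 19.3]
finger_gap: 0.496
```

```bash
cat > tilt.py <<'E'
from h import *
import sys
w=Cam('wrist'); w.save(sys.argv[1]); s=manip.sense(); print(s['t'],s['tcp_pos'].round(4),s['force'].round(1),w.o.round(4))
im=cv2.GaussianBlur(w.im,(3,3),0).astype(int); br=im[...,0]-im[...,2]   # ivory: red minus blue
for v in range(10,200,12):
    r=br[v]; c=np.where(r[200:380]>12)[0]+200
    if len(c)<40: print(v,len(c)); continue
    W=c.max()-c.min()+1; D=44*308/W
    ray=w.rays([((c.min()+c.max()+1)/2,v)])[0]; d=(w.R@ray)[2]; P=w.o*1000+ray*(D/ d)
    print(v,c.min(),c.max(),'depth',round(D,1),P.round(1))
E
python3 tilt.py w10.png; python3 - <<'E'
import cv2
im=cv2.imread('pics/w10.png').astype(int)
for u in(215,290,360): print(u,im[0:60:2,u].sum(1).tolist(),(im[0:60:2,u,2]-im[0:60:2,u,0]).tolist())
E
```

```text
22.6167 [ 0.5148 -0.1693  0.0358] [-0.5  4.3 19.4] [ 0.5802 -0.1726  0.18  ]
10 222 353 depth 102.7 [ 617.5 -175.5   63.9]
22 200 363 depth 82.6 [ 607.3 -173.1   87.3]
34 200 361 depth 83.7 [ 604.6 -172.6   87. ]
46 200 361 depth 83.7 [ 601.5 -172.4   87.8]
58 200 359 depth 84.7 [ 598.7 -171.9   87.5]
70 200 359 depth 84.7 [ 595.5 -171.7   88.3]
82 200 358 depth 85.2 [ 592.5 -171.3   88.6]
94 200 357 depth 85.8 [ 589.4 -171.    88.9]
106 200 357 depth 85.8 [ 586.2 -170.7   89.7]
118 200 356 depth 86.3 [ 583.  -170.4   90. ]
130 200 355 depth 86.9 [ 579.8 -170.    90.3]
142 200 354 depth 87.4 [ 576.5 -169.6   90.6]
154 200 354 depth 87.4 [ 573.2 -169.4   91.4]
166 200 353 depth 88.0 [ 569.9 -169.    91.7]
178 203 353 depth 89.7 [ 566.3 -169.1   90.9]
190 205 352 depth 91.6 [ 562.6 -169.    90. ]
215 [328, 326, 334, 336, 337, 335, 447, 525, 525, 527, 528, 525, 528, 531, 534, 533, 531, 530, 536, 535, 535, 533, 538, 535, 538, 536, 536, 536, 538, 536] [6, 7, 6, 6, 6, 5, 10, 13, 13, 14, 15, 15, 13, 14, 13, 14, 15, 14, 14, 14, 14, 14, 15, 14, 15, 14, 14, 14, 14, 14]
290 [318, 323, 326, 323, 330, 507, 543, 548, 549, 547, 549, 549, 551, 549, 550, 553, 550, 555, 553, 553, 554, 556, 556, 556, 557, 559, 556, 559, 557, 559] [5, 7, 4, 4, 17, 32, 12, 11, 11, 10, 11, 11, 11, 11, 11, 11, 13, 12, 12, 13, 10, 11, 12, 13, 12, 13, 11, 13, 12, 13]
360 [330, 326, 323, 324, 328, 331, 327, 533, 534, 533, 537, 536, 507, 500, 501, 505, 508, 506, 509, 482, 481, 484, 484, 484, 489, 484, 484, 485, 478, 478] [6, 7, 7, 6, 5, 5, 7, 13, 14, 15, 14, 15, 14, 13, 14, 14, 14, 13, 13, 13, 13, 13, 14, 14, 13, 12, 12, 13, 13, 12]
```

```bash
python3 -m jog '[[[0,-0.4,0],0],[[0,-0.6,0],0],[[0.15,-0.6,0],0],[[0.3,-0.6,0],0],[[0.3,-0.6,0],0],[[0.3,-0.4,0],0],[[0.3,-0.2,0],0],[[0.3,-0.2,0],0]]'; python3 -m jog '[[[0,0.1,0],0],[[0,0.2,0],0],[[0,0.3,0],0],[[0,0.3,0],0]]'
```

```text
t: 23.28
tcp_pos: [0.5104, -0.1688, 0.0351]
tool_rot: [0.024, 0.707, -0.707, -0.024]
force: [0.0, -0.1, 0.7]
finger_gap: 0.491
t: 23.62
tcp_pos: [0.5116, -0.1689, 0.034]
tool_rot: [-0.025, -0.706, 0.707, 0.023]
force: [1.9, 1.3, 13.5]
finger_gap: 0.498
```

```bash
python3 -m jog '[[[0,-0.2,0],0],[[0,-0.3,0],0],[[0,-0.3,0],0],[[0,-0.3,0],0],[[0,-0.5,0],0],[[0,-1.5,0],0],[[0,-3,0],0],[[0,-6,0],0],[[0,-6,0],0],[[0,-6,0],0]]' 5.8;  python3 - <<'E'
from h import *
w=Cam('wrist');w.save('w11.png'); print(w.o.round(4),manip.sense()['tcp_pos'].round(4))
im=w.im.astype(int); br=im[...,0]-im[...,2]
for u in(262,290,315): print(u,br[0:130:3,u].tolist())
for v in (90,120,150,180,200): print(v,im[v,220:372:4,1].tolist())
E
```

```text
t: 24.45
tcp_pos: [0.5115, -0.1694, 0.0943]
tool_rot: [-0.025, -0.706, 0.707, 0.023]
force: [-0.8, -0.4, -0.7]
finger_gap: 0.68
[ 0.5769 -0.1725  0.2385] [ 0.5106 -0.1688  0.0932]
262 [6, 5, 7, 5, 6, 8, 6, 6, 5, 5, 6, 5, 6, 14, 14, 11, 11, 17, 12, 12, 12, 12, 12, 11, 14, 11, 14, 14, 13, 14, 13, 15, 15, 14, 16, 16, 16, 15, 16, 17, 16, 17, 16, 17]
290 [7, 6, 6, 7, 6, 6, 5, 4, 5, 5, 5, 6, 6, 12, 12, 9, 8, 17, 9, 10, 8, 10, 10, 11, 11, 10, 12, 12, 12, 13, 13, 13, 12, 14, 14, 15, 15, 14, 15, 15, 16, 15, 16, 16]
315 [6, 4, 5, 5, 5, 6, 6, 4, 5, 5, 6, 7, 5, 9, 12, 10, 8, 19, 7, 7, 8, 9, 9, 9, 9, 9, 10, 10, 10, 10, 10, 12, 11, 12, 12, 13, 13, 13, 13, 15, 15, 14, 14, 15]
90 [163, 165, 184, 186, 185, 188, 188, 185, 190, 188, 190, 190, 190, 190, 189, 191, 190, 189, 190, 191, 190, 189, 189, 190, 190, 190, 128, 174, 189, 167, 166, 114, 111, 109, 109, 112, 110, 108]
120 [164, 165, 187, 186, 188, 188, 189, 191, 190, 191, 192, 190, 191, 191, 190, 191, 191, 191, 191, 191, 191, 189, 189, 190, 190, 191, 173, 175, 179, 185, 108, 114, 112, 112, 112, 114, 117, 115]
150 [164, 166, 185, 185, 186, 184, 190, 191, 177, 191, 191, 191, 191, 191, 191, 192, 191, 191, 192, 191, 191, 191, 191, 189, 191, 191, 173, 173, 166, 165, 115, 115, 116, 107, 103, 104, 105, 101]
180 [84, 101, 182, 181, 182, 183, 185, 188, 149, 190, 190, 191, 190, 190, 190, 190, 189, 190, 191, 192, 190, 191, 189, 189, 191, 165, 168, 169, 162, 147, 107, 107, 104, 102, 99, 102, 103, 103]
200 [72, 92, 93, 111, 112, 112, 112, 114, 104, 98, 97, 98, 98, 98, 99, 98, 98, 99, 99, 98, 169, 170, 170, 171, 173, 151, 164, 165, 161, 98, 102, 102, 102, 101, 99, 100, 97, 95]
```

View pics/w11.png

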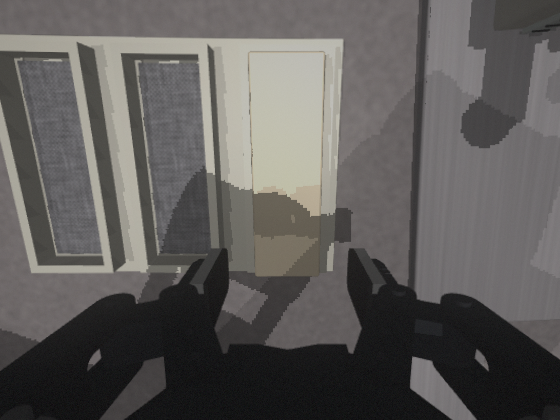

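Wrist view: the short blank lies inside pocket2's rims, spanning (249,52) to (319,276). Its edge widths (76 px far, 64 px near) fit a level top at z≈46 mm, so it is seated. I'll confirm with the scene camera and locate the next one.

```bash
python3 b.py scene | grep -v -A3 'scene \[ *\(0\|460\)'
```

```text
scene [   7  150  127   43 1443] 91.0
   0.04 [ 546.  -759.2] [130.7 187. ] 68.74
   0.052 [ 556.9 -737.3] [128.4 183.7] 68.74
   0.064 [ 567.9 -715.4] [126.1 180.4] 68.74
scene [ 416  150  144   50 1868] 88.0
   0.04 [-255.1  266.6] [ 35.7 105.7] 20.63
   0.052 [-230.   270.3] [ 35.1 103.8] 20.63
   0.064 [-204.8  274. ] [ 34.5 101.9] 20.63
scene [188 207  47  35 786] 168.0
   0.04 [ 564.6 -177.8] [44.3 98.6] -3.96
   0.052 [ 575.2 -166.2] [43.5 96.9] -3.96
   0.064 [ 585.9 -154.6] [42.7 95.1] -3.96
scene [ 275  236   46   55 1474] 169.0
   0.04 [516.6 104. ] [ 45.5 145. ] -3.21
   0.052 [528.1 110.6] [ 44.7 142.4] -3.21
   0.064 [539.6 117.2] [ 43.9 139.8] -3.21
scene [ 340  238   38   52 1090] 169.0
   0.04 [430.1 239.9] [ 44.7 142.7] 3.42
   0.052 [443.1 244.1] [ 43.9 140.2] 3.42
   0.064 [456.1 248.3] [ 43.1 137.7] 3.42
scene [ 285  322   62   36 1295] 201.0
   0.04 [690.2 269.2] [ 2.8 38.4] -74.81
   0.052 [698.6 272.9] [ 2.8 37.8] -74.81
   0.064 [707.  276.5] [ 2.7 37.1] -74.81
24.55 [ 0.51   -0.1685  0.0924] [-0.068 -0.998 -0.   ] [ 0.2 -0.1 -0.1] 0.681
```

```bash
python3 -m jog '[[[0,-4,0],0],[[0,-7,-2],0],[[1.5,-10,-5],0],[[2.8,-10,-8.7],0],[[4,-10,-12.4],0],[[5.2,-10,-16],-0.03],[[6.4,-10,-19.7],-0.06],[[7.6,-10,-23.4],-0.09],[[8.8,-10,-27],-0.129],[[10,-10,-30.7],-0.129],[[11.2,-10,-34.4],-0.129],[[12.4,-10,-38],-0.129],[[13.1,-10,-40.3],-0.129],[[13.1,-10,-40.3],-0.129],[[13.1,-10,-40.3],-0.129],[[13.1,-10,-40.3],-0.129]]' 6.5; python3 held.py -0.1435 w12.png
```

```text
t: 25.88
tcp_pos: [0.4067, 0.2417, 0.1916]
tool_rot: [0.022, -0.706, 0.707, -0.021]
force: [0.4, 0.4, 0.2]
finger_gap: 0.757
25.9333 [0.407  0.2414 0.1917] jaw yaw 3.44 gap 0.762 F [-0.5  0.3  0.3]
[     0      0    560    420 220857]
width 490.9 yaw 3.17 far end [570.6 258.1] centre [500.7 254.2]
```

```bash
python3 -m jog '[[[-0.1,3.5,0],0],[[-0.1,7.5,0],0],[[-0.1,11,0],0],[[-0.1,14,0],0],[[-0.1,16,0],0],[[-0.1,16.8,0],0],[[-0.1,17,0],0],[[-0.1,17,0],0]]' && python3 -m jog '[[[0,0,0],0],[[0,0,0],0],[[0,0,0],0],[[0,0,0],0],[[0,0,0],0],[[0,0,0],0],[[0,0,0],0],[[0,-0.5,0],0],[[0,-1,0],0],[[0,-3,0],0],[[0,-6,0],0],[[0,-9,0],0],[[0,-12.5,0],0],[[0,-14,0],0],[[0,-14,0],0],[[0,-14,0],0]]' 3.5 70; python3 - <<'E'
from h import *
s=manip.sense(); w=Cam('wrist'); w.save('w13.png'); im=w.im.astype(int)
print(s['tcp_pos'].round(4),w.o.round(4),s['force'].round(1))
print([im[v,200:380:5,1].tolist() for v in (60,)]); print(im[0:60:3,290].tolist())
E
```

```text
t: 26.6
tcp_pos: [0.4085, 0.2416, 0.0223]
tool_rot: [0.021, -0.707, 0.707, -0.021]
force: [0.2, 0.3, 0.3]
finger_gap: 0.761
t: 27.93
tcp_pos: [0.4078, 0.2425, 0.1629]
tool_rot: [-0.021, 0.707, -0.707, 0.022]
force: [-0.5, -0.0, -4.4]
finger_gap: 0.5
[0.4078 0.2425 0.1629] [0.4736 0.2474 0.3069] [-0.5 -0.  -4.4]
[[114, 114, 114, 114, 110, 165, 190, 191, 191, 192, 191, 193, 191, 192, 192, 193, 193, 192, 192, 192, 192, 193, 193, 192, 191, 192, 191, 191, 191, 192, 165, 115, 115, 114, 112, 114]]
[[119, 114, 114], [121, 115, 114], [136, 129, 121], [189, 187, 164], [189, 189, 171], [189, 187, 170], [190, 188, 171], [190, 188, 171], [190, 189, 172], [191, 190, 172], [191, 189, 172], [192, 191, 172], [191, 191, 172], [192, 191, 173], [192, 191, 173], [192, 191, 173], [192, 190, 172], [192, 191, 172], [193, 193, 174], [194, 193, 174]]
```

```bash
python3 -m jog '[[[0,0,1.5],0],[[0,0,4],0],[[-0.1,0,7.5],0],[[-0.1,0,11],0],[[-0.2,0,15],0],[[-0.2,0,19],0],[[-0.2,0,23],0],[[-0.3,0,27],0],[[-0.3,0,31],0.02],[[-0.4,0,35],0.04],[[-0.4,0,39],0.07],[[-0.5,0,43],0.07],[[-0.5,0,47],0.07],[[-0.6,0,51],0.07],[[-0.6,0,54],0.07],[[-0.7,0,56.3],0.07],[[-0.7,0,57.4],0.07],[[-0.7,0,57.4],0.07],[[-0.7,0,57.4],0.07],[[-0.7,0,57.4],0.07]]'
```

```text
t: 29.65
tcp_pos: [0.4488, -0.3273, 0.161]
tool_rot: [0.002, 0.709, -0.706, -0.004]
force: [0.0, 0.3, -3.2]
finger_gap: 0.5
```

```bash
python3 -m jog '[[[0,2,0.1],0],[[0,5,0.1],0],[[0,8,0.1],0],[[0,10.5,0.1],0],[[0,11.8,0.1],0],[[0,12.4,0.1],0],[[0,12.7,0.1],0],[[0,12.8,0.1],0],[[0,12.8,0.1],0]]'; python3 -m jog '[[[-0.5,0,0],0],[[-1.2,0,0],0],[[-2,0,0],0],[[-2.8,0,0],0],[[-3.6,0,0],0],[[-4.4,0,0],0],[[-5.2,0,0],0],[[-5.8,0,0],0],[[-6.1,0,0],0],[[-6.1,0,0],0]]'
```

```text
t: 30.4
tcp_pos: [0.449, -0.328, 0.036]
tool_rot: [0.002, 0.708, -0.706, -0.003]
force: [-3.0, 3.4, 2.4]
finger_gap: 0.505
t: 31.23
tcp_pos: [0.5117, -0.3313, 0.036]
tool_rot: [-0.003, -0.707, 0.707, 0.003]
force: [-4.0, 0.4, 5.3]
finger_gap: 0.5
```

```bash
python3 -m jog '[[[0,0,0],0],[[0,0,0],0],[[0,0,0],0],[[0,0,0],0],[[0,-0.5,0],0],[[0,-2,0],0],[[0,-5,0],0],[[0,-9,0],0],[[0,-13,0],0],[[0,-17,0],0],[[0,-21,0],0],[[0,-25,0],0],[[0,-26,0],0],[[-3,-26,0],0],[[-6,-26,0],0],[[-7.2,-26,0],0],[[-7.2,-26,0],0]]' 6; python3 -m jog '[[[0,0,0],0],[[0,0,0],0],[[0,1,0],0],[[0,2,0],0],[[0,3,0],0],[[0,4,0],0],[[0,4.8,0],0],[[0,5.6,0],0],[[0,6.4,0],0],[[0,7,0],0],[[0,7.3,0],0],[[0,7.5,0],0],[[0,7.6,0],0],[[0,7.6,0],0]]' 0
```

```text
t: 32.65
tcp_pos: [0.5853, -0.3321, 0.2939]
tool_rot: [-0.003, -0.707, 0.707, 0.002]
force: [-0.8, 0.0, -1.6]
finger_gap: 0.701
t: 33.82
tcp_pos: [0.5828, -0.3323, 0.2191]
tool_rot: [-0.003, -0.707, 0.707, 0.003]
force: [-2.8, 1.0, 5.2]
finger_gap: 0.001
```

```bash
python3 -m jog '[[[0,0.1,0],0],[[0,0.2,0],0],[[0,0.3,0],0],[[0,0.3,0],0],[[0,0.3,0],0],[[0,0.3,0],0],[[0,0.3,0],0],[[0,0.3,0],0],[[0,0.3,0],0],[[0,0.3,0],0],[[0,0.3,0],0],[[0,0.3,0],0],[[0,0.3,0],0],[[0,0.3,0],0],[[0,0.3,0],0]]'; python3 b.py scene | grep -v -A3 'scene \[ *\(0\|460\)'
```

```text
t: 35.07
tcp_pos: [0.5829, -0.3324, 0.219]
tool_rot: [-0.004, -0.707, 0.708, 0.003]
force: [-6.3, 2.8, 15.5]
finger_gap: -0.001
   0.04 [ 541.  -729.4] [ 68.9 110.6] 72.29
   0.052 [ 552.1 -708. ] [ 67.7 108.6] 72.29
   0.064 [ 563.1 -686.7] [ 66.5 106.7] 72.29
scene [ 450  150  110   52 1817] 86.0
   0.04 [-224.5  495.9] [ 94.  107.2] -54.02
   0.052 [-199.9  495.6] [ 92.4 105.3] -54.02
   0.064 [-175.3  495.2] [ 90.7 103.4] -54.02
scene [154 185  41  39 871] 152.0
   0.04 [ 480.3 -361.7] [43.9 59.3] -1.4
   0.052 [ 492.4 -346.9] [43.2 58.2] -1.4
   0.064 [ 504.5 -332. ] [42.4 57.2] -1.4
scene [188 207  46  35 780] 170.0
   0.04 [ 544.1 -177.2] [ 45.  139.6] -4.31
   0.052 [ 555.1 -165.7] [ 44.2 137.1] -4.31
   0.064 [ 566.1 -154.1] [ 43.4 134.7] -4.31
scene [ 275  236   46   55 1469] 167.0
   0.04 [516.5 103.9] [ 45.1 145.3] -2.9
   0.052 [528.  110.5] [ 44.3 142.7] -2.9
   0.064 [539.4 117.1] [ 43.5 140.2] -2.9
scene [ 285  321   61   37 1297] 196.0
   0.04 [689.2 273.4] [ 3.1 29.8] -72.53
   0.052 [697.6 277. ] [ 3.1 29.3] -72.53
   0.064 [706.  280.6] [ 3.  28.8] -72.53
35.1167 [ 0.5829 -0.3324  0.2191] [-0.009 -1.     0.002] [-6.8  3.7 14.9] 0.002
```

```bash
python3 -m jog '[[[0,-1.5,0],0],[[0,-3.5,0],0],[[0,-5.5,0],0],[[0,-7.5,0],0],[[0,-8.2,0],0],[[3,-8.2,0],0],[[6,-8.2,0],0],[[7.2,-8.2,0],0],[[7.2,-7,0],0],[[7.2,-4,0],0],[[7.2,0,0],0],[[7.2,4,0],0],[[7.2,8,0],0],[[7.2,12,0],0],[[7.2,15.5,0],0],[[7.2,17.4,0],0],[[7.2,17.9,0],0],[[7.2,17.9,0],0]]' 6; python3 -m jog '[[[0,0,0],0],[[0,0,0],0],[[0,0,0],0],[[0,0,0],0],[[0,0,0],0],[[0,-0.3,0],0],[[0.5,-0.4,0],0],[[1.2,-0.4,0],0],[[2,-0.4,0],0],[[2.8,-0.4,0],0],[[3.6,-0.4,0],0],[[4.4,-0.4,0],0],[[5.2,-0.4,0],0],[[6,-0.4,0],0],[[6.5,-0.4,0],0],[[6.5,-2,0],0],[[6.5,-5,0],0],[[6.5,-8,0],0],[[6.5,-10,0],0],[[6.5,-10,0],0]]' 3.5 70
```

```text
t: 36.62
tcp_pos: [0.5102, -0.3309, 0.0341]
tool_rot: [0.002, 0.708, -0.706, -0.004]
force: [-0.1, -0.3, -0.2]
finger_gap: 0.701
t: 38.28
tcp_pos: [0.448, -0.3335, 0.1406]
tool_rot: [-0.006, -0.704, 0.71, 0.001]
force: [-0.1, -1.0, -3.9]
finger_gap: 0.502
```

```bash
python3 -m jog '[[[0,0,-2],0],[[-0.5,0,-4.5],0],[[-1.3,0,-8],0.02],[[-2.3,0,-12],0.04],[[-3.3,0,-15.5],0.059],[[-4.5,0,-19],0.059],[[-5.6,0,-22],0.059],[[-6.5,0,-24],0.059],[[-6.7,0,-24.4],0.059],[[-6.7,0,-24.4],0.059],[[-6.7,0,-24.4],0.059],[[-6.7,0,-24.4],0.059]]'; sed -i 's/S>25/S>16/' held.py; python3 held.py 0.030 w14.png; sleep 0; python3 - <<'E'
from station import manip
s=manip.sense();print(s['tcp_pos'])
E
```

```text
t: 39.28
tcp_pos: [0.5145, -0.0887, 0.1357]
tool_rot: [0.024, 0.707, -0.707, -0.025]
force: [-0.7, 0.2, -4.4]
finger_gap: 0.5
39.3333 [ 0.5146 -0.0889  0.1359] jaw yaw -4.01 gap 0.506 F [ 0.4 -0.6 -3. ]
[  140     8   297   242 51440]
width 95.3 yaw -3.58 far end [616.8 -95. ] centre [546.9 -90.6]
[ 0.51459224 -0.08888707  0.13586521]
```

```bash
python3 -m jog '[[[-0.2,2,0],0],[[-0.35,4,0],0],[[-0.35,6,0],0],[[-0.35,7.5,0],0],[[-0.35,8.2,0],0],[[-0.35,8.3,0],0],[[-0.35,8.3,0],0],[[-0.35,8.3,0],0]]'; python3 -m jog '[[[0,0.4,0],0],[[0,0.8,0],0],[[0,1.1,0],0],[[0,1.4,0],0],[[0,1.4,0],0],[[0,1.4,0],0]]'
```

```text
t: 40.0
tcp_pos: [0.5193, -0.0887, 0.054]
tool_rot: [-0.025, -0.706, 0.707, 0.024]
force: [0.4, -0.1, -4.3]
finger_gap: 0.497
t: 40.5
tcp_pos: [0.5193, -0.0882, 0.0392]
tool_rot: [-0.025, -0.707, 0.707, 0.024]
force: [1.6, -0.1, -5.3]
finger_gap: 0.498
```

```bash
python3 -m jog '[[[0,0.3,0],0],[[0,0.6,0],0],[[0,0.9,0],0],[[0,1.1,0],0],[[0,1.2,0],0],[[0,1.2,0],0]]'
```

```text
t: 41.0
tcp_pos: [0.5193, -0.0882, 0.0317]
tool_rot: [-0.025, -0.706, 0.707, 0.023]
force: [-5.9, 1.6, 31.9]
finger_gap: 0.496
```

```bash
python3 -m jog '[[[0,-0.3,0],0],[[0,-0.4,0],0],[[0,-0.4,0],0],[[0,-0.4,0],0],[[0,-0.4,0],0],[[0,-1,0],0],[[0,-2.5,0],0],[[0,-5.5,0],0],[[0,-9,0],0],[[0,-13,0],0],[[0,-13,0],0]]' 5.8; python3 b.py scene | grep -A3 'scene \[ *[12]'; python3 - <<'E'
from h import *
s=Cam('side');s.save('side15.png',(230,150,150,110),5)
E
```

```text
t: 41.92
tcp_pos: [0.5229, -0.0894, 0.1639]
tool_rot: [-0.028, -0.705, 0.708, 0.02]
force: [0.6, -0.6, 0.7]
finger_gap: 0.677
scene [ 187  207   68   48 1800] 167.0
   0.04 [ 543.4 -176.5] [ 43.9 141.4] -3.58
   0.052 [ 554.4 -164.9] [ 43.1 138.9] -3.58
   0.064 [ 565.4 -153.4] [ 42.4 136.4] -3.58
scene [ 275  236   46   55 1466] 170.0
   0.04 [516.5 103.9] [ 45.4 145.3] -3.11
   0.052 [528.  110.5] [ 44.6 142.7] -3.11
   0.064 [539.4 117.1] [ 43.8 140.1] -3.11
scene [ 285  322   61   35 1291] 203.0
   0.04 [689.4 273.5] [ 3.1 29.9] -70.66
   0.052 [697.8 277.1] [ 3.  29.3] -70.65
   0.064 [706.3 280.7] [ 3.  28.8] -70.66
```

```bash
cat > seat.py <<'E'
from h import *
c=Cam('scene');H,S,V=[c.hsv[...,i].astype(int) for i in range(3)]
top=((H>15)&(H<32)&(S>50)&(V>170)).astype(np.uint8); top[:150]=0
for cn in cv2.findContours(top,0,cv2.CHAIN_APPROX_NONE)[0]:
    if cv2.contourArea(cn)<200: continue
    cn=cn.reshape(-1,2); print(cn.mean(0).round(1))
    for h in(.046,.058,.064,.07):
        r=cv2.minAreaRect((c.cast(cn,h)[:,:2]*1000).astype(np.float32)); b=cv2.boxPoints(r); print('  ',h,np.round(r[0],1),np.round(r[1],1),round(r[2],1), 'fill',round(cv2.contourArea(cv2.convexHull((c.cast(cn,h)[:,:2]*1000).astype(np.float32)))/(r[1][0]*r[1][1]),3))
    q=cv2.approxPolyDP(cv2.convexHull(cn),3,True).reshape(-1,2); print('  px',q.tolist())
E
python3 seat.py
```

```text
[315.7 339.1]
   0.046 [721.3 273.7] [ 53.5 115.5] 17.1 fill 0.988
   0.058 [729.2 277.3] [ 52.6 113.4] 17.1 fill 0.988
   0.064 [733.1 279.1] [ 52.1 112.4] 17.1 fill 0.988
   0.07 [737.1 281. ] [ 51.6 111.4] 17.1 fill 0.988
  px [[292, 322], [345, 335], [341, 356], [286, 342]]
[298.  253.2]
   0.046 [522.2 107.5] [ 44.4 144. ] 87.1 fill 0.958
   0.058 [533.7 114.1] [ 43.6 141.4] 87.1 fill 0.958
   0.064 [539.5 117.4] [ 43.2 140.2] 87.1 fill 0.958
   0.07 [545.2 120.7] [ 42.8 138.9] 87.1 fill 0.958
  px [[320, 242], [290, 271], [276, 265], [306, 237]]
[224.5 232.7]
   0.046 [ 564.1 -100.9] [43.  98.9] 86.4 fill 0.89
   0.058 [574.9 -90.6] [42.2 97.1] 86.4 fill 0.89
   0.064 [580.2 -85.4] [41.8 96.2] 86.4 fill 0.89
   0.07 [585.6 -80.2] [41.4 95.3] 86.4 fill 0.89
  px [[239, 229], [219, 244], [210, 239], [232, 221]]
[211.1 220.4]
   0.046 [ 548.9 -170.9] [ 43.8 140.2] 86.5 fill 0.97
   0.058 [ 559.9 -159.3] [ 43.  137.7] 86.5 fill 0.97
   0.064 [ 565.4 -153.6] [ 42.7 136.4] 86.5 fill 0.97
   0.07 [ 570.9 -147.8] [ 42.3 135.2] 86.5 fill 0.97
  px [[232, 211], [198, 235], [189, 230], [222, 207]]
```

View pics/side15.png

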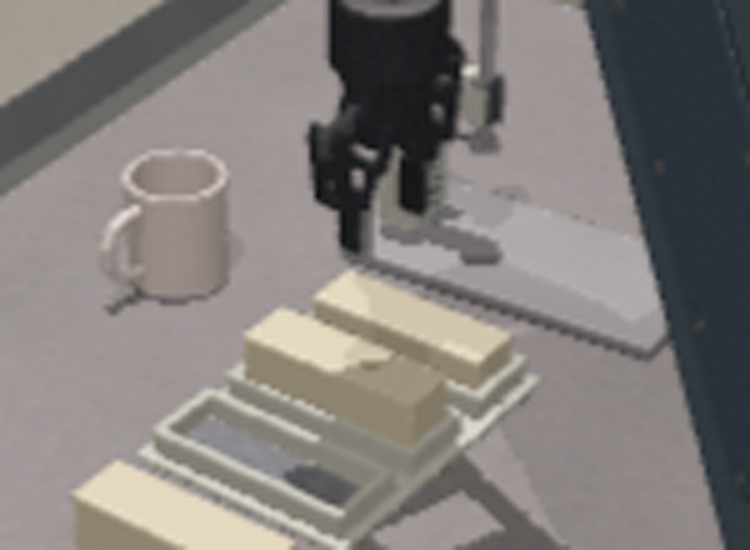

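Side crop: the short and mid blanks sit level in their pockets, at (415,330) and (345,370), the third pocket is empty, and the foot is raised. Now the tall blank.

```bash
python3 -m jog '[[[0,0,-2],0],[[0.5,0,-5],0],[[1,0,-8.5],0],[[1.5,0,-12],0],[[2,0,-15.5],0],[[2.6,0,-18.5],-0.0175],[[3,0,-20.6],-0.0175],[[3,0,-20.6],-0.0175],[[3,0,-20.6],-0.0175],[[3,0,-20.6],-0.0175]]' 6.5; python3 seat.py | head -24 | tail -19
```

```text
t: 42.9
tcp_pos: [0.502, 0.1192, 0.156]
tool_rot: [-0.017, -0.707, 0.707, 0.019]
force: [0.1, -0.9, -0.8]
finger_gap: 0.759
  px [[292, 322], [345, 335], [341, 356], [286, 342]]
[291.3 259.4]
   0.046 [549.7 106.1] [44.3 89. ] 87.1 fill 0.953
   0.058 [560.7 112.7] [43.5 87.4] 87.1 fill 0.953
   0.064 [566.2 116. ] [43.1 86.6] 87.1 fill 0.953
   0.07 [571.7 119.3] [42.7 85.8] 87.1 fill 0.953
  px [[308, 254], [289, 272], [276, 265], [295, 247]]
[230.1 228.9]
   0.046 [543.6 -99.7] [ 43.  139.9] 86.6 fill 0.983
   0.058 [554.7 -89.5] [ 42.2 137.4] 86.6 fill 0.983
   0.064 [560.3 -84.3] [ 41.8 136.2] 86.6 fill 0.983
   0.07 [565.8 -79.2] [ 41.5 134.9] 86.6 fill 0.983
  px [[253, 219], [219, 244], [208, 238], [242, 214]]
[211.6 220.1]
   0.046 [ 548.7 -170.3] [ 42.4 140.2] 85.8 fill 0.978
   0.058 [ 559.7 -158.7] [ 41.6 137.7] 85.8 fill 0.978
   0.064 [ 565.3 -152.9] [ 41.3 136.5] 85.8 fill 0.978
   0.07 [ 570.8 -147.2] [ 40.9 135.2] 85.8 fill 0.978
  px [[232, 211], [198, 235], [189, 230], [223, 207]]
```

```bash
python3 -m jog '[[[-0.25,3,0],0],[[-0.25,6,0],0],[[-0.25,9,0],0],[[-0.25,11.5,0],0],[[-0.25,12.8,0],0],[[-0.25,13.3,0],0],[[-0.25,13.4,0],0],[[-0.25,13.4,0],0]]' && python3 -m jog '[[[0,0,0],0],[[0,0,0],0],[[0,0,0],0],[[0,0,0],0],[[0,0,0],0],[[0,0,0],0],[[0,0,0],0],[[0,-0.5,0],0],[[0,-1,0],0],[[0,-3,0],0],[[0,-6,0],0],[[0,-9,0],0],[[0,-12.5,0],0],[[0,-16,0],0],[[0,-16,0],0],[[0,-16,0],0]]' 3.5 85; python3 - <<'E'
from h import *
s=manip.sense(); w=Cam('wrist'); im=w.im.astype(int)
print(s['tcp_pos'].round(4),w.o.round(4),s['force'].round(1))
print(im[60,180:400:5,1].tolist()); print(im[0:60:3,290,1].tolist())
E
```

```text
t: 43.62
tcp_pos: [0.5057, 0.1187, 0.0233]
tool_rot: [-0.018, -0.707, 0.707, 0.018]
force: [0.1, 0.1, 0.1]
finger_gap: 0.765
t: 44.95
tcp_pos: [0.5059, 0.1198, 0.1851]
tool_rot: [0.019, 0.707, -0.707, -0.016]
force: [-0.2, -0.5, -5.2]
finger_gap: 0.502
[0.5059 0.1198 0.1851] [0.5713 0.1174 0.3293] [-0.2 -0.5 -5.2]
[98, 101, 100, 98, 103, 102, 104, 108, 161, 163, 174, 173, 174, 175, 175, 175, 176, 175, 176, 174, 176, 175, 174, 174, 175, 176, 175, 176, 174, 173, 175, 176, 174, 174, 173, 172, 100, 105, 105, 105, 103, 124, 167, 72]
[169, 171, 171, 171, 173, 174, 174, 172, 173, 174, 174, 174, 174, 173, 174, 175, 175, 175, 176, 177]
```

```bash
python3 -m jog '[[[0.2,0,1.5],0],[[0.6,0,4],0],[[1,0,7.5],0],[[1.4,0,11],0],[[1.8,0,15],-0.02],[[2.2,0,19],-0.04],[[2.6,0,23],-0.04],[[2.9,0,27],-0.04],[[3.2,0,31],-0.04],[[3.5,0,35],-0.04],[[3.6,0,38.5],-0.04],[[3.6,0,41.5],-0.04],[[3.6,0,44],-0.04],[[3.5,0,45.3],-0.04],[[3.5,0,45.3],-0.04],[[3.5,0,45.3],-0.04],[[3.5,0,45.3],-0.04]]'; python3 -m jog '[[[0,0,0],0],[[0,0,0],0]]'
```

```text
t: 46.42
tcp_pos: [0.4464, -0.3287, 0.1818]
tool_rot: [0.002, 0.709, -0.706, -0.005]
force: [-0.7, 0.3, -4.0]
finger_gap: 0.503
t: 46.58
tcp_pos: [0.4473, -0.3293, 0.183]
tool_rot: [0.003, 0.708, -0.707, -0.004]
force: [-0.6, 0.4, -5.0]
finger_gap: 0.504
```

```bash
python3 -m jog '[[[0,3,0.1],0],[[0,6.5,0.1],0],[[0,10,0.1],0],[[0,12.5,0.1],0],[[0,13.8,0.1],0],[[0,14.4,0.1],0],[[0,14.7,0.1],0],[[0,14.9,0.1],0],[[0,15,0.1],0],[[0,15,0.1],0]]'; python3 -m jog '[[[-0.5,0,0],0],[[-1.2,0,0],0],[[-2,0,0],0],[[-2.8,0,0],0],[[-3.6,0,0],0],[[-4.4,0,0],0],[[-5.2,0,0],0],[[-5.9,0,0],0],[[-6.2,0,0],0],[[-6.2,0,0],0]]'
```

```text
t: 47.42
tcp_pos: [0.4466, -0.3303, 0.0367]
tool_rot: [0.003, 0.708, -0.707, -0.004]
force: [-5.8, 5.9, 13.2]
finger_gap: 0.506
t: 48.25
tcp_pos: [0.5094, -0.3331, 0.0367]
tool_rot: [-0.003, -0.706, 0.708, 0.003]
force: [-7.4, 0.6, 9.0]
finger_gap: 0.505
```

```bash
python3 -m jog '[[[0,0,0],0],[[0,0,0],0],[[0,0,0],0],[[0,0,0],0],[[0,-0.5,0],0],[[0,-2,0],0],[[0,-5,0],0],[[0,-9,0],0],[[0,-13,0],0],[[0,-17,0],0],[[0,-21,0],0],[[0,-25,0],0],[[0,-26,0],0],[[-3,-26,0],0],[[-6,-26,0],0],[[-7.3,-26,0],0],[[-7.3,-26,0],0]]' 6; python3 -m jog '[[[0,0,0],0],[[0,0,0],0],[[0,1,0],0],[[0,2,0],0],[[0,3,0],0],[[0,4,0],0],[[0,4.8,0],0],[[0,5.4,0],0],[[0,5.8,0],0],[[0,6.1,0],0],[[0,6.3,0],0],[[0,6.3,0],0]]' 0
```

```text
t: 49.67
tcp_pos: [0.5849, -0.3333, 0.2929]
tool_rot: [-0.004, -0.707, 0.707, 0.002]
force: [0.3, -0.3, -0.4]
finger_gap: 0.703
t: 50.67
tcp_pos: [0.5823, -0.3336, 0.2311]
tool_rot: [-0.004, -0.707, 0.707, 0.004]
force: [-1.6, 1.3, 1.8]
finger_gap: 0.004
```

```bash
python3 -m jog '[[[0,0.1,0],0],[[0,0.2,0],0],[[0,0.3,0],0],[[0,0.4,0],0],[[0,0.4,0],0],[[0,0.4,0],0],[[0,0.4,0],0],[[0,0.4,0],0],[[0,0.4,0],0],[[0,0.4,0],0],[[0,0.4,0],0],[[0,0.4,0],0],[[0,0.4,0],0],[[0,0.4,0],0],[[0,0.4,0],0]]'; python3 seat.py | grep -A1 -v px | head -40
```

```text
t: 51.92
tcp_pos: [0.5825, -0.3337, 0.231]
tool_rot: [-0.004, -0.706, 0.708, 0.003]
force: [-6.5, 4.1, 18.4]
finger_gap: 0.001
[315.6 339.6]
   0.046 [721.4 273.4] [ 53.5 114.8] 17.1 fill 0.991
   0.058 [729.3 277. ] [ 52.6 112.7] 17.1 fill 0.991
   0.064 [733.3 278.8] [ 52.1 111.7] 17.1 fill 0.991
   0.07 [737.2 280.6] [ 51.6 110.7] 17.1 fill 0.991
  px [[292, 322], [345, 335], [341, 356], [286, 342]]
[230.5 228.7]
   0.046 [543.5 -99.6] [ 43.  139.8] 86.4 fill 0.984
   0.058 [554.6 -89.3] [ 42.3 137.3] 86.4 fill 0.984
   0.064 [560.1 -84.1] [ 41.9 136. ] 86.4 fill 0.984
   0.07 [565.7 -79. ] [ 41.5 134.8] 86.4 fill 0.984
  px [[253, 219], [219, 244], [208, 238], [243, 214]]
[210.1 221.4]
   0.046 [ 549.7 -170.3] [ 42.4 138.4] 85.7 fill 0.873
   0.058 [ 560.7 -158.8] [ 41.6 135.9] 85.7 fill 0.873
   0.064 [ 566.2 -153. ] [ 41.2 134.7] 85.7 fill 0.873
   0.07 [ 571.6 -147.2] [ 40.8 133.4] 85.7 fill 0.873
  px [[232, 212], [198, 235], [188, 229], [214, 213]]
```

```bash
python3 -m jog '[[[0,-1.5,0],0],[[0,-3.5,0],0],[[0,-5.5,0],0],[[0,-7,0],0],[[0,-7,0],0],[[3,-7,0],0],[[6,-7,0],0],[[7.3,-7,0],0],[[7.3,-6,0],0],[[7.3,-3,0],0],[[7.3,1,0],0],[[7.3,5,0],0],[[7.3,9,0],0],[[7.3,13,0],0],[[7.3,16.5,0],0],[[7.3,18.5,0],0],[[7.3,19.1,0],0],[[7.3,19.1,0],0]]' 6; python3 -m jog '[[[0,0,0],0],[[0,0,0],0],[[0,0,0],0],[[0,0,0],0],[[0,0,0],0],[[0,-0.3,0],0],[[0.5,-0.4,0],0],[[1.2,-0.4,0],0],[[2,-0.4,0],0],[[2.8,-0.4,0],0],[[3.6,-0.4,0],0],[[4.4,-0.4,0],0],[[5.2,-0.4,0],0],[[6,-0.4,0],0],[[6.5,-0.4,0],0],[[6.5,-2,0],0],[[6.5,-5,0],0],[[6.5,-9,0],0],[[6.5,-12,0],0],[[6.5,-12,0],0]]' 3.5 85
```

```text
t: 53.47
tcp_pos: [0.5086, -0.3316, 0.0322]
tool_rot: [0.003, 0.708, -0.706, -0.005]
force: [0.7, -0.7, -0.3]
finger_gap: 0.701
t: 55.13
tcp_pos: [0.4473, -0.3355, 0.1616]
tool_rot: [-0.007, -0.703, 0.711, 0.0]
force: [0.4, -0.6, -3.9]
finger_gap: 0.507
```

```bash
python3 -m jog '[[[0,0,-2],0],[[-0.5,0,-4.5],0],[[-1.3,0,-8],0.02],[[-2.3,0,-12],0.04],[[-3.3,0,-16],0.059],[[-4.5,0,-20],0.059],[[-5.6,0,-24],0.059],[[-6.6,0,-28],0.059],[[-7.3,0,-31],0.059],[[-7.6,0,-32.5],0.059],[[-7.6,0,-32.5],0.059],[[-7.6,0,-32.5],0.059],[[-7.6,0,-32.5],0.059]]'; python3 -m jog '[[[0,0,0],0],[[0,0,0],0]]'; python3 held.py 0.0438 w16.png
```

```text
t: 56.22
tcp_pos: [0.5231, -0.0084, 0.1546]
tool_rot: [-0.024, -0.707, 0.707, 0.025]
force: [0.3, -0.5, -5.2]
finger_gap: 0.503
t: 56.38
tcp_pos: [0.5236, -0.0091, 0.1551]
tool_rot: [-0.025, -0.707, 0.707, 0.025]
force: [0.5, -1.6, -5.1]
finger_gap: 0.5
56.4333 [ 0.5237 -0.0091  0.1552] jaw yaw -4.1 gap 0.501 F [-0.  -0.4 -4.6]
[  213     0   319   250 64244]
width 86.6 yaw 16.55 far end [623.6 -25.6] centre [556.5 -45.5]
```

```bash
python3 -m jog '[[[-0.1,2.5,-0.1],0],[[-0.1,5,-0.1],0],[[-0.1,7.5,-0.1],0],[[-0.1,9.5,-0.1],0],[[-0.1,10.3,-0.1],0],[[-0.1,10.5,-0.1],0],[[-0.1,10.5,-0.1],0],[[-0.1,10.5,-0.1],0]]'; python3 -m jog '[[[0,0.4,0],0],[[0,0.7,0],0],[[0,1,0],0],[[0,1.2,0],0],[[0,1.2,0],0]]'
```

```text
t: 57.1
tcp_pos: [0.5259, -0.0075, 0.0512]
tool_rot: [-0.026, -0.707, 0.707, 0.024]
force: [0.6, 0.9, -3.8]
finger_gap: 0.503
t: 57.52
tcp_pos: [0.5263, -0.0075, 0.0385]
tool_rot: [-0.026, -0.706, 0.707, 0.024]
force: [1.8, -1.9, -4.4]
finger_gap: 0.507
```

```bash
python3 -m jog '[[[0,0.3,0],0],[[0,0.6,0],0],[[0,0.8,0],0],[[0,0.8,0],0]]'
```

```text
t: 57.85
tcp_pos: [0.5264, -0.0075, 0.0303]
tool_rot: [-0.026, -0.706, 0.707, 0.024]
force: [4.0, -3.6, -3.4]
finger_gap: 0.503
```

```bash
python3 -m jog '[[[0,0.15,0],0],[[0,0.3,0],0],[[0,0.3,0],0]]'; python3 -m jog '[[[0,0,0],0],[[0,0,0],0],[[0,0,0],0],[[0,0,0],0],[[0,-1,0],0],[[0,-3,0],0],[[0,-6,0],0],[[0,-10,0],0],[[0,-14,0],0],[[0,-18,0],0],[[0,-22,0],0],[[3,-24,0],0],[[6,-24,-3],0],[[8,-24,-7],0],[[8,-24,-11],0],[[8,-24,-15],0],[[8,-24,-19],0],[[8,-24,-21],0],[[8,-24,-21],0]]' 5.8; python3 seat.py; python3 - <<'E'
from h import *
for n in('scene','side'): Cam(n).save(n+'17.png')
s=Cam('scene'); d=Cam('side')
g=cv2.cvtColor(s.im,cv2.COLOR_RGB2GRAY)
print('thumb px expected raised',s.proj([[.5835,-.332,.247]]),'gray min near',[ (g[y0-6:y0+6,146:158].min()) for y0 in(147,)])
E
```

```text
t: 58.1
tcp_pos: [0.5264, -0.0075, 0.0302]
tool_rot: [-0.026, -0.706, 0.707, 0.023]
force: [0.7, -1.9, 20.3]
finger_gap: 0.507
t: 59.68
tcp_pos: [0.459, 0.2119, 0.2677]
tool_rot: [0.023, 0.707, -0.706, -0.023]
force: [0.5, -0.7, 0.7]
finger_gap: 0.678
[315.  339.6]
   0.046 [721.4 273.4] [ 53.5 114.8] 17.1 fill 0.99
   0.058 [729.3 277. ] [ 52.6 112.7] 17.1 fill 0.99
   0.064 [733.3 278.8] [ 52.1 111.7] 17.1 fill 0.99
   0.07 [737.2 280.6] [ 51.6 110.7] 17.1 fill 0.99
  px [[292, 322], [345, 335], [341, 356], [286, 342]]
[252.3 237.4]
   0.046 [537.1 -27.6] [ 44.6 143.4] 86.1 fill 0.982
   0.058 [548.4 -18.6] [ 43.8 140.9] 86.1 fill 0.982
   0.064 [554.  -14.1] [ 43.4 139.6] 86.1 fill 0.982
   0.07 [559.6  -9.6] [ 43.  138.3] 86.1 fill 0.982
  px [[276, 227], [241, 254], [230, 247], [263, 222]]
[229.9 229.3]
   0.046 [546.2 -99.2] [ 42.8 141.8] 85.8 fill 0.976
   0.058 [557.2 -88.9] [ 42.1 139.2] 85.8 fill 0.976
   0.064 [562.7 -83.8] [ 41.7 138. ] 85.8 fill 0.976
   0.07 [568.3 -78.6] [ 41.3 136.7] 85.8 fill 0.976
  px [[252, 219], [219, 244], [208, 239], [242, 215]]
[211.1 220.4]
   0.046 [ 548.7 -170.3] [ 42.4 140.2] 85.8 fill 0.978
   0.058 [ 559.7 -158.7] [ 41.6 137.7] 85.8 fill 0.978
   0.064 [ 565.3 -152.9] [ 41.3 136.5] 85.8 fill 0.978
   0.07 [ 570.8 -147.2] [ 40.9 135.2] 85.8 fill 0.978
  px [[232, 211], [198, 235], [189, 230], [223, 207]]
thumb px expected raised [[151.10297633 146.12817011]] gray min near [np.uint8(1)]
```

All three blanks line up with the pockets at their expected top heights. As a seating check, I'll touch the tops of the tall and mid blanks at both ends.

```bash
python3 -m jog '[[[-1,0,3],0],[[-2.2,0,7],0],[[-3.4,0,11],0],[[-4.6,0,15],0],[[-5.8,0,19],0],[[-6.5,0,21.5],0],[[-6.5,4,21.5],0],[[-6.5,8,21.5],0],[[-6.5,12,21.5],0],[[-6.5,15.5,21.5],0],[[-6.5,18,21.5],0],[[-6.5,19,21.5],0],[[-6.5,19.5,21.5],0],[[-6.5,19.8,21.5],0],[[-6.5,20,21.5],0],[[-6.5,20,21.5],0]]' 0; python3 -m jog '[[[0,-1.5,0],0],[[-3,-2,0],0],[[-6,-2,0],0],[[-9,-2,0],0],[[-10,-2,0],0],[[-10,-1,0],0],[[-10,-0.5,0],0],[[-10,-0.2,0],0],[[-10,0,0],0],[[-10,0.1,0],0],[[-10,0.1,0],0]]'
```

```text
t: 61.27
tcp_pos: [0.5091, -0.0118, 0.07]
tool_rot: [-0.024, -0.706, 0.707, 0.024]
force: [-3.8, -2.4, 9.2]
finger_gap: 0.001
t: 62.18
tcp_pos: [0.6078, -0.0178, 0.07]
tool_rot: [-0.024, -0.707, 0.707, 0.025]
force: [-5.7, -0.1, 21.4]
finger_gap: 0.001
```

```bash
python3 -m jog '[[[0,-2,0],0],[[0,-2,3.5],0],[[0,-2,7],0],[[0,-2,7.6],0],[[0,-1,7.6],0],[[0,0,7.6],0],[[0,0.4,7.6],0],[[0,0.7,7.6],0],[[0,0.9,7.6],0],[[0,1.1,7.6],0],[[0,1.1,7.6],0]]'; python3 -m jog '[[[0,-1.5,0],0],[[3,-2,0],0],[[6,-2,0],0],[[9,-2,0],0],[[10,-2,0],0],[[10,-1,0],0],[[10,-0.5,0],0],[[10,-0.2,0],0],[[10,0,0],0],[[10,0.1,0],0],[[10,0.1,0],0]]'
```

```text
t: 63.1
tcp_pos: [0.602, -0.0919, 0.058]
tool_rot: [0.022, 0.707, -0.706, -0.025]
force: [-8.5, 1.2, 23.1]
finger_gap: -0.003
t: 64.02
tcp_pos: [0.5049, -0.0862, 0.0579]
tool_rot: [-0.024, -0.707, 0.707, 0.024]
force: [-9.3, 3.3, 39.9]
finger_gap: 0.002
```

Mid reads 58 mm at both ends, so it is flat. Retreating, then a final check and sign-off.

```bash
python3 -m jog '[[[0,-1,0],0],[[0,-4,0],0],[[0,-8,0],0],[[0,-12,0],0],[[0,-16,0],0],[[0,-20,0],0],[[2,-20,-4],0],[[4,-20,-8],0],[[4,-20,-12],0],[[4,-20,-16],0],[[4,-20,-20],0],[[4,-20,-24],0],[[4,-20,-27],0],[[4,-20,-27],0],[[4,-20,-27],0],[[4,-20,-27],0]]'; python3 seat.py | grep -v px; python3 - <<'E'
from h import *
a=cv2.cvtColor(cv2.imread('pics/scene0.png'),cv2.COLOR_BGR2GRAY).astype(int); b=cv2.cvtColor(Cam('scene').im,cv2.COLOR_RGB2GRAY).astype(int)
d=np.abs(a-b)
for n,(x,y,w,h) in dict(mug=(130,238,38,44),jar=(218,290,36,48),carton=(282,316,68,66),black1=(415,233,42,50),black2=(422,300,72,58),spatula=(212,166,42,30),thumb=(144,140,16,14)).items(): print(n,d[y:y+h,x:x+w].mean().round(1))
E
```

```text
t: 65.35
tcp_pos: [0.4838, 0.1856, 0.2538]
tool_rot: [-0.024, -0.707, 0.707, 0.024]
force: [-0.1, 0.2, 0.5]
finger_gap: 0.0
[315.1 339.5]
   0.046 [721.4 273.4] [ 54.1 114.7] 17.5 fill 0.986
   0.058 [729.3 277. ] [ 53.1 112.7] 17.5 fill 0.986
   0.064 [733.3 278.8] [ 52.6 111.6] 17.5 fill 0.986
   0.07 [737.2 280.6] [ 52.2 110.6] 17.5 fill 0.986
[252.7 237.2]
   0.046 [536.3 -27.3] [ 44.5 144.9] 85.9 fill 0.977
   0.058 [547.5 -18.3] [ 43.7 142.3] 85.9 fill 0.977
   0.064 [553.2 -13.8] [ 43.3 141. ] 85.9 fill 0.977
   0.07 [558.8  -9.3] [ 42.9 139.8] 85.9 fill 0.977
[229.7 229.4]
   0.046 [546.2 -99.2] [ 42.8 141.6] 85.8 fill 0.972
   0.058 [557.3 -88.9] [ 42.1 139.1] 85.8 fill 0.972
   0.064 [562.8 -83.8] [ 41.7 137.8] 85.8 fill 0.972
   0.07 [568.3 -78.6] [ 41.3 136.6] 85.8 fill 0.972
[211.1 220.3]
   0.046 [ 548.7 -170.4] [ 42.2 140.2] 85.9 fill 0.981
   0.058 [ 559.7 -158.9] [ 41.4 137.7] 85.9 fill 0.981
   0.064 [ 565.2 -153.1] [ 41.1 136.5] 85.9 fill 0.981
   0.07 [ 570.8 -147.3] [ 40.7 135.2] 85.9 fill 0.981
mug 5.6
jar 6.1
carton 6.3
black1 4.8
black2 5.1
spatula 16.9
thumb 5.6
```

```bash
python3 - <<'E'
from h import *
from station import workorder
def o(im):
    h=cv2.cvtColor(im,cv2.COLOR_BGR2HSV)[160:200,205:260]; m=(h[...,1]>130)&(h[...,0]<25); return np.argwhere(m).mean(0).round(1),m.sum()
print(o(cv2.imread('pics/scene0.png')),o(cv2.cvtColor(Cam('scene').im,cv2.COLOR_RGB2BGR)))
workorder.sign_off(); print('signed',manip.sense()['t'])
E
```

```text
(array([13.2, 37.7]), np.int64(88)) (array([13.6, 37.3]), np.int64(84))
the job is handed in; nothing more can be done
the job is handed in; nothing more can be done
```

I zero-checked the gauge and measured all three blanks, lowest first. Each one is now in its own pocket of the case. I handed the job in at about 65 s of robot time.

| Step | Thumb disc height when pressed | Height read | Where it went |
|---|---|---|---|
| Zero check on bare plate | 167 mm | 0 mm | – |
| Short blank | 207 mm | 40 mm | pocket2 |
| Mid blank | 219 mm | 52 mm | pocket1 |
| Tall blank | 231 mm | 64 mm | pocket0 |

**Problem along the way:** the short blank's far end caught on the pocket rim when I first lowered it. I eased it back about 5 mm in two steps, and it dropped in level.

**Last checks:**
- **Mid and tall blanks:** I touched both ends of each top with the fingertips and read 58 mm and 70 mm above the bench, which means both are flat and fully home. The mid blank's last touch reached about 40 N on the wrist.
- **Short blank:** I checked this only by camera, which shows it level inside the rims with its top at about 46 mm.
- **Gauge foot:** the camera shows it back up.
- **Bystanders and look-alikes:** nothing shows as moved in the before-and-after comparison. The spatula area gave a larger difference, which I put down to the arm's shadow, since its handle shifted less than a pixel.
- **Disagreement:** my camera estimates of blank and pocket positions along x differed by about 2 to 3 mm. I allowed for that on the mid and tall blanks.

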